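# Ease a stuck two-part food mould apart with a wedge

### The arm

A 6-joint arm with a two-finger parallel gripper is mounted at the origin on a cart in front of the work surface, level with it; the furniture and walls round the work are solid. World frame = base frame: x ahead of the robot, y to its left, z up, the work surface at z = 0. Lengths are in mm, angles in rad, forces in N, time in s.
With the tool pointing down it reaches from about 350 to 975 mm from the base axis. Payload 7.1 kg.
Tool frame: the origin (TCP) lies at the very end of the fingers, on their centre line; the grasp point (between the pads) lies 19 mm behind it; z points along the fingers, x is the direction in which the jaws open and shut, and the axes are right-handed (so a half turn about z gives the same grasp; the last joint's range is limited). The gripper opens to 88 mm and grips with 3 to 60 N. Pads are 20 mm wide; open, the fingers measure 115 mm over their backs; the gripper's body (75 mm by 178 mm) begins 61 mm behind the grasp point.
Start: joints at [1.235, 0.423, 1.63, -0, 1.089, -0.019], TCP at [194.673, 593.892, 222.675] pointing down, gripper open.
Joint ranges: [-3, 3], [-0.9, 2.11], [0.09, 2.58], [-1.31, 4.45], [0.11, 2.69], [-2.54, 2.54]. Speed limits (rad/s): [2.39, 2.39, 3.01, 3.14, 3.14, 3.14].

### API

Orientations are given as a rotation vector (axis times angle).
In Python, from workcell import ctrl gives the robot as it stands. The module is installed in compiled form; this text tells all that it offers.
- The arm moves only by the tool move_arm, never from a script. Its argument "motion" is a list of rows, each a list of 2 entries, a list of its own where there are three numbers: the shift along the tool's x, y, z normalised to -1 to 1, where 1 is 150 mm, then the turn, a rotation vector about the tool's x, y, z normalised to -1 to 1, where 1 is 60 degrees. In form: [[[x, y, z], [rx, ry, rz]], ...]. A call has exactly 5 rows; each row is the pose to reach, as a shift and turn from the pose commanded when the call began, along the tool's axes at that moment; what a row does not reach only later rows make up. A row lasts 1/8 s, in which the tool goes at most 62.5 mm and 10.7 degrees, less where a joint would pass 70% of its speed; a pose out of reach is approached as far as the arm can. A call with a number of a shift or a turn outside -1 to 1 is refused whole. A call with a gripper value outside its range is refused whole. "gripper" is the opening, from 0 (shut) to 1 (fully open), set as the call begins (left out, the last holds). The fingers move at their own pace and stop on an object; the grip force is fixed at half the most. Time passes only in rows, so rows that repeat a pose let the fingers close, or fill a call up. It gives the time, the measured TCP pose, the force and the opening at its end, in the units of the state.
- ctrl.get_obs(): the state, without advancing time (a new reading comes with each control period).
- ctrl.get_image(name): name is "side" or "top"; returns a dict with "pixels" (480x640x3 uint8, red, green, blue), "camera_matrix" (3x3 intrinsics, pixels), "R" (3x3) and "t" (3): a world point X has camera coordinates R X + t. Camera axes: x right, y down, z forward; pixel columns grow to the right and rows downward; lengths in mm; the calibration is good to about 2 mm. A picture is of the moment at which its call begins. There is no depth.
- ctrl.close_job(): hands the job in, once; it reports no verdict.
Trained networks look in the newest picture that a camera, given by its name, has taken for a name from the list of things; names that differ only in an ending like _2 or _b are one class to them, and where a whole thing is asked for, a point or a joint stands for the part that bears it (a point fixed in the world has none). Each returns a list of dicts, best first, with "p" (0 to 1); they miss things now and then, are a little off and sometimes report something else, mostly with a low value. They report only what shows in the picture. A call takes as long as a camera call.
- ctrl.boxes_of(camera, name): "location" ([x, y, z] in mm, in world coordinates, good to about 4 mm: the middle of the surface that is visible of it).
- ctrl.regions_of(camera, name): "mask" (480x640 bool, what is visible of it).
- ctrl.pinpoint(camera, name): "location" ([x, y, z] in mm, in world coordinates, good to about 4 mm: a listed point, or the origin of a listed thing).
The state is a dict: "t": time; "qpos": joint angles; "qvel": joint speeds; "joint_torque": joint torques, N m; "ee_pos": TCP position; "orientation": TCP orientation; "ft_force": force on the tool from outside, world axes, zero at the start; "moment": the same for the moment, N m; "width": finger opening in mm.
Only numpy, scipy, OpenCV 4.12 (cv2) and the standard library are available. Lean on these libraries where they do the work, as an engineer would, in place of code of your own. Each camera call takes 0.05 s, during which the arm holds its last target.

### The job

The two halves of the food mould are stuck together on their dowel pins. Take the orange-handled wedge from its wooden rest and work it down into the pry slots at the two ends of the seam by turns, gently and keeping the gap even, until the blue front half stands about 7 mm off the white back half all along. Touch the mould only with the wedge, and put the wedge back in its rest.

Things in the scene. Friction and masses are not known exactly. Their poses are not given: they have to be found in the camera images.
- stand: Aluminium plate fixed to the worktop, 190 x 200 x 12 mm; origin under its centre, x across the seam from the blue front block to the white back block (which never moves), y along the seam. Blocks 45 (x) x 150 (y) mm, tops 87 mm above the worktop. Seam nominally at x = 0, but the whole mould sits up to 12 mm off along x, unmeasured: find the slot by sight or feel.
- slot_left (a point): Nominal middle of the left (+y) pry slot's mouth, at the mould's top, 50 mm from the seam's middle; real slot up to 12 mm off along the stand's x. Each slot: 24 mm along the seam, 45 deep, upright walls, 4 wide when shut (half in each block), 45 degree lead-in 1 mm deep (6 wide at the top). It widens by the gap, all on the blue side.
- slot_right (a point): The same for the right pry slot, at -y of the stand, 50 mm from the middle.
- mould_open (a joint): How far the blue block has come off the white one at its middle, m, along the stand's -x; 0 = shut, at most 0.014. A stiff press fit: about 10 N sideways at one end moves it, and it stays where it is left.
- mould_cock (a joint): How far the blue block is askew, rad: gap at the left slot = mould_open + 0.05 * mould_cock, at the right slot mould_open - 0.05 * mould_cock. Wedging one slot opens that end and leaves the other about as it is. More than 0.06 (6 mm between the slots) bends the dowels.
- wedge_grip (a point): Centre of the wedge's upright orange handle, 22 (x) x 26 (y) x 50 mm. Steel guard plate 44 x 30 x 6 mm below it (top 24 mm, underside 30 mm below this point), then the blade: 50 mm long, 16 wide along y, tapering in x from 18 mm to 2 mm at the tip (9 degrees each side). z points from tip to handle; the blade's x goes across the seam.
- wedge_tip (a point): Middle of the wedge's 2 mm wide tip, 80 mm below wedge_grip; same axes as wedge_grip.
- rest_top (a point): Centre of the top of the wooden rest, 54 mm above the worktop: block 50 x 50 mm (foot 70 x 70) with an upright square well 22 x 22 mm, open to the worktop, in which the blade hangs, the guard lying on the block. Axes as the wedge's when it stands in it.

How it is judged (in metres and radians):
On the way, in this order (a step that is already met when the one before it is completed fails the run):
1. the wedge is down in a pry slot and the seam has begun to open (z of wedge_tip in the frame of stand below 0.077 m and horizontal distance between wedge_tip and stand between 0.038 and 0.065 m and value of joint mould_open above 0.0023 m), for 0.1 s.
2. with the wedge in a slot, the blue half is off by at least 6.3 mm and even (z of wedge_tip in the frame of stand below 0.077 m and horizontal distance between wedge_tip and stand between 0.038 and 0.065 m and value of joint mould_open above 0.0063 m and value of joint mould_cock between -0.025 and 0.025 rad), for 0.1 s.
At the end, for the whole second after the job is handed in: the blue half stands 6.3 to 10 mm off the white half at its middle and is askew by less than 0.025 rad (2.5 mm between the slots); the wedge stands upright in the rest with its guard down on the block, released and at rest (value of joint mould_open between 0.0063 and 0.01 m and value of joint mould_cock between -0.025 and 0.025 rad and horizontal distance between wedge_tip and rest_top below 0.012 m and z of wedge_grip in the frame of rest_top below 0.034 m and angle between wedge_grip's own z axis and vertical below 0.1 rad and linear speed of wedge below 0.02 m/s); the robot touches nothing.
It fails at once if the blue half is cocked more than 0.06 rad on its dowels (value of joint mould_cock above 0.06 rad or value of joint mould_cock below -0.06 rad).
It fails at once if the wedge is forced: more than 60 N between it and the mould (contact force between wedge and stand above 60 N).
It fails at once if the robot itself pushes on the mould or its stand (contact force between the arm and stand above 2 N).
It fails at once if the gripper's fingers push on the mould or its stand (contact force between the fingers and stand above 2 N).
It also fails if it takes over 72 s, if anything falls off the work surface, if the arm or the gripper's body presses on something with over 40 N, if the wrist force passes 120 N, or if a joint passes its speed limit or range.

## Working session

There is one attempt and no reset: what is moved stays moved. The work goes in short steps, Python scripts to look and compute and a tool call to move; the robot and the scene stay as the last step left them, time stands still between calls to the robot, and variables do not carry over. Pictures are saved under pics/ and viewed, and the job is handed in when it is done.

Besides the shell and the picture viewer there is one more tool, called after ">>>" as name([rows], argument=value, ...), one row to a line, values as JSON. move_arm: Moves the arm, as the interface text tells. Its arguments: {"type":"object","properties":{"motion":{"type":"array","items":{"type":"array"}},"gripper":{"type":"number"}},"required":["motion"]}

```bash
mkdir -p pics; cat > h.py <<'E'
import numpy as np, cv2
from workcell import ctrl
def shot(cam,fn,crop=None,scale=1):
    im=ctrl.get_image(cam); p=im["pixels"][:,:,::-1].copy()
    if crop: 
        a,b,c,d=crop; p=p[b:d,a:c]
    if scale!=1: p=cv2.resize(p,None,fx=scale,fy=scale,interpolation=cv2.INTER_CUBIC)
    cv2.imwrite("pics/"+fn,p); return im
def proj(im,X):
    X=np.atleast_2d(X); c=X@np.array(im["R"]).T+np.array(im["t"]); q=c@np.array(im["camera_matrix"]).T
    return q[:,:2]/q[:,2:]
def unproj(im,uv,z):
    R=np.array(im["R"]);t=np.array(im["t"]);K=np.array(im["camera_matrix"])
    uv=np.atleast_2d(uv); d=np.linalg.solve(K,np.c_[uv,np.ones(len(uv))].T).T@R; o=-R.T@t
    s=(z-o[2])/d[:,2]; return o+d*s[:,None]
E
python3 - <<'E'
from h import *
o=ctrl.get_obs()
for k in o: print(k,np.round(o[k],3))
for c in("side","top"):
    im=shot(c,c+"0.png")
    R=np.array(im["R"]);print(c,"campos",-R.T@np.array(im["t"]),R.round(3).tolist(),np.array(im["camera_matrix"])[0])
    for n in("slot_left","slot_right","wedge_grip","wedge_tip","rest_top","stand"):
        print(n,[(round(r["p"],2),np.round(r["location"],1).tolist()) for r in ctrl.pinpoint(c,n)[:2]])
E
```

```text
t 0.0
qpos [ 1.235  0.424  1.631  0.     1.089 -0.019]
qvel [ 0.    -0.001  0.     0.001  0.001  0.   ]
joint_torque [-0.0000e+00 -5.4465e+01 -2.7366e+01  6.4000e-02  2.3000e-02 -0.0000e+00]
ee_pos [194.485 593.386 221.906]
orientation [ 2.543e+00  1.843e+00 -2.000e-03]
ft_force [0.337 0.432 0.59 ]
moment [ 0.022 -0.006 -0.033]
width 88.164
side campos [600.61543592 733.97798124 659.96274246] [[-0.995, 0.095, -0.02], [0.078, 0.655, -0.752], [-0.058, -0.75, -0.659]] [440.21264643   0.         321.00958485]
slot_left [(0.63, [542.0, 52.8, 86.3])]
slot_right [(0.82, [544.4, -45.6, 86.4])]
wedge_grip [(0.96, [537.3, 214.6, 84.3])]
wedge_tip []
rest_top [(0.87, [540.7, 217.0, 51.3])]
stand [(0.66, [543.9, 6.3, -3.4])]
top campos [429.77495808  93.66814811 937.4029912 ] [[0.006, -1.0, 0.023], [-0.988, -0.01, -0.155], [0.155, -0.022, -0.988]] [540.76004428   0.         321.92040923]
slot_left [(0.85, [540.3, 55.3, 89.9])]
slot_right [(0.55, [540.1, -43.9, 86.8])]
wedge_grip [(0.81, [536.0, 216.2, 84.9])]
wedge_tip []
rest_top [(0.65, [536.9, 220.1, 49.3])]
stand [(0.62, [542.4, 0.4, 0.2])]
```

View pics/side0.png

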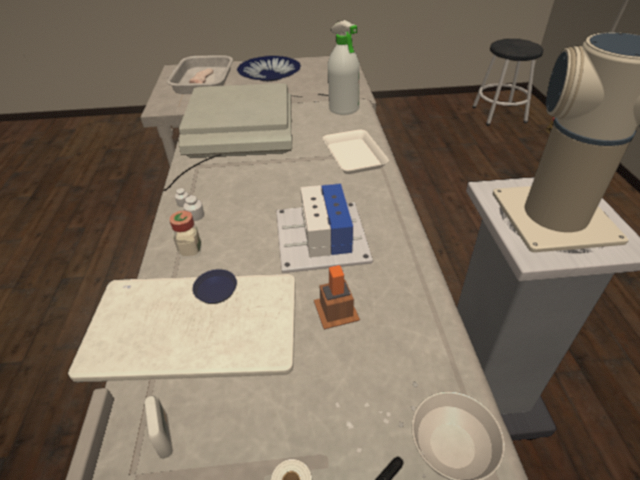

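View pics/top0.png

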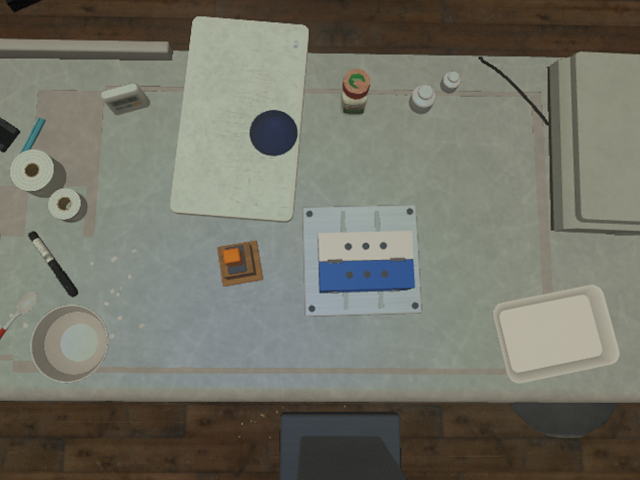

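```bash
python3 - <<'E'
import cv2
p=cv2.imread("pics/top0.png");q=cv2.resize(p[130:350,200:440],None,fx=3.3,fy=2.7,interpolation=cv2.INTER_CUBIC) if 0 else p
q=cv2.resize(p[150:350,220:430],None,fx=3,fy=3,interpolation=cv2.INTER_CUBIC);cv2.imwrite("pics/top0c.png",q)
E
```

```text
(no output)
```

View pics/top0c.png

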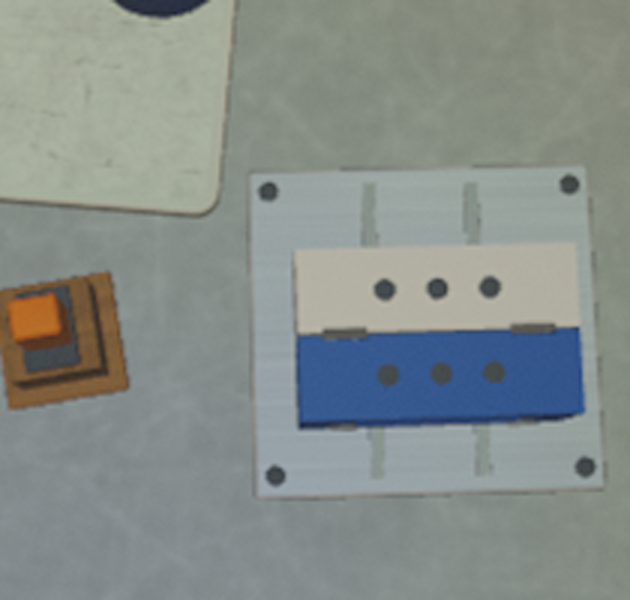

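Side view: orange handle at (336,280) in the rest, and the mould at (327,218) with blue toward the robot. Top view: slots at about (335,261) and (398,259), handle at (232,256). I'll measure these now.

```bash
cat > meas.py <<'E'
from h import *
E
python3 - <<'E'
from h import *
im=ctrl.get_image("top"); p=im["pixels"]
# stand corners from bolts (crop px): 
def c(u,v): return [220+u/3-.33,150+v/3-.33]
b=unproj(im,[c(268,191),c(570,184),c(276,476),c(585,467)],12); print("bolts",b.round(1).tolist(),b.mean(0))
e=unproj(im,[c(345,333),c(533,328)],86.5);print("slots",e.round(1).tolist(), "yaw",np.arctan2(*( (e[0]-e[1])[[0,1]]*[-1,1])))
l=b[0]-b[1];r=b[2]-b[3];print("yaw",np.arctan2(-l[0],l[1]),np.arctan2(-r[0],r[1]),np.arctan2((b[0]-b[2])[1],(b[0]-b[2])[0]))
# block outline
k=unproj(im,[c(296,250),c(578,243),c(299,418),c(583,411)],87);print("blk",k.round(1).tolist(),k.mean(0))
# orange
hsv=cv2.cvtColor(p,cv2.COLOR_RGB2HSV)
for nm in("top","side"):
    im2=ctrl.get_image(nm);hsv=cv2.cvtColor(im2["pixels"],cv2.COLOR_RGB2HSV)
    m=((hsv[...,0]<14)&(hsv[...,1]>190)&(hsv[...,2]>90)).astype(np.uint8)
    n,lab,st,ce=cv2.connectedComponentsWithStats(m);i=1+st[1:,4].argmax();print(nm,st[i],ce[i])
    if nm=="top":
        ys,xs=np.where(lab==i);print(cv2.minAreaRect(np.c_[xs,ys].astype(np.float32)))
    r=ctrl.regions_of(nm,"wedge_grip"); 
    P=im2["pixels"]; a=(215,235,275,295) if nm=="top" else (305,255,370,335)
    cv2.imwrite(f"pics/w_{nm}.png",cv2.resize(P[a[1]:a[3],a[0]:a[2],::-1],None,fx=8 if nm=="top" else 7,fy=8 if nm=="top" else 7,interpolation=cv2.INTER_CUBIC))
E
```

```text
bolts [[622.6, 95.9, 12.0], [628.8, -80.6, 12.0], [458.1, 89.8, 12.0], [464.4, -86.0, 12.0]] [543.46387177   4.77839057  12.        ]
slots [[531.0, 54.3, 86.5], [534.6, -45.4, 86.5]] yaw 0.0356846268752616
yaw 0.03469048523893391 0.035820396641647566 0.037410448523687294
blk [[575.2, 80.5, 87.0], [580.5, -70.1, 87.0], [486.0, 78.3, 87.0], [490.8, -71.0, 87.0]] [533.1156726    4.43670056  87.        ]
top [  0 329   5   8  15] [  1.73333333 332.2       ]
((1.1200170516967773, 332.34002685546875), (3.0, 7.200000286102295), 36.869895935058594)
side [330 267  13  10  93] [335.93548387 271.3655914 ]
```

View pics/w_top.png

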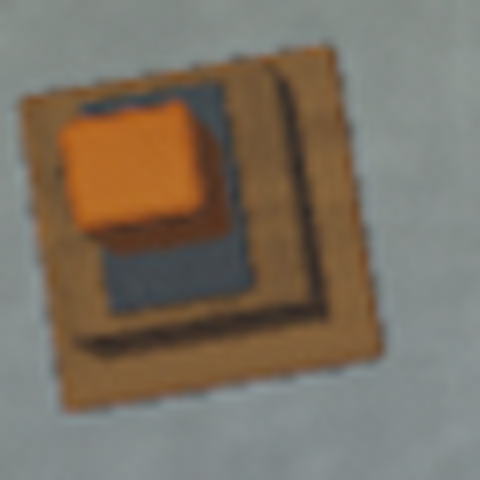

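View pics/w_side.png

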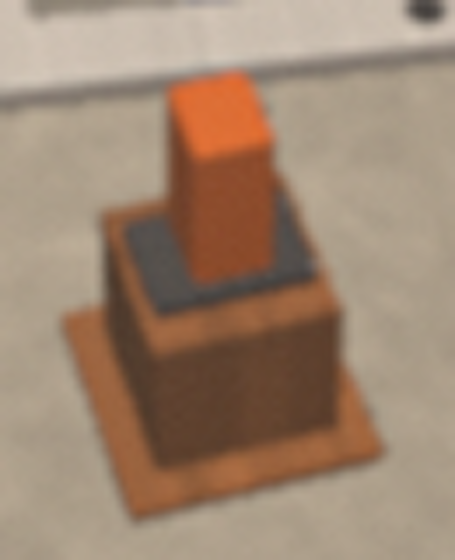

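```bash
python3 - <<'E'
from h import *
T=ctrl.get_image("top");S=ctrl.get_image("side")
t=lambda a:np.array(a)/8+[215-.44,235-.44]; s=lambda a:np.array(a)/7+[305-.43,255-.43]
print("handle top", unproj(T,t([[62,128],[185,100],[207,212],[80,232]]),109).round(1).tolist(), unproj(T,t([[133,168]]),109), unproj(S,s([[221,117]]),109))
f=unproj(T,t([[22,98],[333,43],[383,355],[65,410]]),6); print("foot",f.round(1).tolist(),f.mean(0))
for i,j in((0,1),(3,2)): d=f[i]-f[j];print(np.arctan2(-d[0],d[1]))
for i,j in((0,3),(1,2)): d=f[i]-f[j];print(np.arctan2(d[1],d[0]))
g=unproj(T,t([[80,103],[222,83],[253,290],[110,313]]),60);print("guard",g.round(1).tolist(),g.mean(0))
f=unproj(S,s([[125,222],[155,315],[318,268]]),60);print("guardS",f.round(1).tolist(), (f[0]+f[2])/2)
E
```

```text
handle top [[542.5, 228.6, 109.0], [548.1, 205.1, 109.0], [526.5, 200.3, 109.0], [522.4, 224.4, 109.0]] [[534.83774858 214.69324823 109.        ]] [[536.5774561  217.44415727 109.        ]]
foot [[563.0, 254.2, 6.0], [575.7, 187.3, 6.0], [507.9, 174.9, 6.0], [495.5, 242.6, 6.0]] [535.51195362 214.73579597   6.        ]
0.1879398403084594
0.18042053900490942
0.17055299993714376
0.18123361967977428
guard [[554.3, 233.1, 60.0], [558.7, 204.3, 60.0], [516.3, 196.8, 60.0], [511.4, 225.5, 60.0]] [535.19790874 214.92110279  60.        ]
guardS [[559.9, 205.5, 60.0], [555.4, 237.0, 60.0], [512.8, 226.3, 60.0]] [536.3477914 215.9149991  60.       ]
```

```bash
cat >> h.py <<'E'
from scipy.spatial.transform import Rotation as Ro
def go(P,yaw):
    o=ctrl.get_obs(); p=np.array(o["ee_pos"]); R=Ro.from_rotvec(o["orientation"])
    tgt=Ro.from_euler("z",yaw)*Ro.from_rotvec([np.pi,0,0])
    d=R.inv().apply(np.array(P)-p); w=(R.inv()*tgt).as_rotvec()
    print("now",p.round(2),"yaw",round(np.arctan2(*R.as_matrix()[[1,0],0]),4),"tilt",R.as_matrix()[:2,2].round(4),"F",np.round(o["ft_force"],2),"w",round(o["width"],1),"t",o["t"])
    print("shift",(d/150).round(4),"turn",(w/(np.pi/3)).round(4))
E
python3 -c "
from h import *
go([536,215.5,180],0.18)"
```

```text
now [194.65 593.9  222.7 ] yaw 1.254 tilt [-0.  0.] F [ 0.26 -0.65  0.04] w 88.1 t 1.05
shift [-1.6883  2.9483  0.2846] turn [-0.      0.      1.0256]
```

>>> move_arm([
  [[-0.1,0.2,0.0],[0,0,0.06]],
  [[-0.22,0.4,0.0],[0,0,0.13]],
  [[-0.35,0.6,0.0],[0,0,0.2]],
  [[-0.47,0.8,0.0],[0,0,0.27]],
  [[-0.58,0.98,0.0],[0,0,0.34]],
])

```text
t: 1.68
ee_pos: [308.0, 464.5, 222.8]
orientation: [-2.832, -1.36, -0.0]
ft_force: [-0.1, -0.2, 0.2]
width: 87.6
```

```bash
python3 -c "
from h import *
go([536,215.5,180],0.18)"
```

```text
now [308.  464.5 222.8] yaw 0.8954 tilt [0.0002 0.0002] F [-0.1  -0.19  0.16] w 87.6 t 1.675
shift [-0.3453  2.2241  0.2854] turn [-1.000e-04 -3.000e-04  6.831e-01]
```

>>> move_arm([
  [[-0.03,0.2,0.0],[0,0,0.09]],
  [[-0.06,0.4,0.0],[0,0,0.18]],
  [[-0.09,0.6,0.0],[0,0,0.27]],
  [[-0.12,0.8,0.0],[0,0,0.37]],
  [[-0.15,1.0,0.0],[0,0,0.47]],
])

```text
t: 2.3
ee_pos: [411.2, 353.7, 222.8]
orientation: [-3.078, -0.628, -0.0]
ft_force: [-0.4, 0.0, -0.6]
width: 88.0
```

```bash
python3 -c "
from h import *
go([536,215.5,180],0.18)"
```

```text
now [411.24 353.65 222.83] yaw 0.4023 tilt [0.0003 0.0002] F [-0.36  0.01 -0.62] w 88.0 t 2.3
shift [0.4046 1.1732 0.2855] turn [-1.000e-04 -3.000e-04  2.123e-01]
```

>>> move_arm([
  [[0.08,0.2,0.0],[0,0,0.05]],
  [[0.16,0.4,0.0],[0,0,0.1]],
  [[0.24,0.6,0.0],[0,0,0.15]],
  [[0.33,0.8,0.0],[0,0,0.21]],
  [[0.4,1.0,0.0],[0,0,0.21]],
])

```text
t: 2.92
ee_pos: [525.8, 239.4, 222.8]
orientation: [-3.128, -0.29, -0.001]
ft_force: [0.6, 1.1, -0.5]
width: 88.0
```

```bash
python3 -c "
from h import *
go([536,215.5,120],0.18)"
```

```text
now [525.79 239.44 222.81] yaw 0.1851 tilt [0.0004 0.0002] F [ 0.61  1.12 -0.45] w 88.0 t 2.925
shift [0.0373 0.1695 0.6854] turn [-0.0001 -0.0004  0.0048]
```

>>> move_arm([
  [[0.02,0.1,0.0],[0,0,0.005]],
  [[0.037,0.17,0.1],[0,0,0.005]],
  [[0.037,0.17,0.3],[0,0,0.005]],
  [[0.037,0.17,0.5],[0,0,0.005]],
  [[0.037,0.17,0.6],[0,0,0.005]],
])

```text
t: 3.55
ee_pos: [533.2, 216.0, 130.3]
orientation: [3.128, 0.284, -0.005]
ft_force: [-0.2, 0.1, 0.3]
width: 87.9
```

```bash
python3 -c "
from h import *
shot('side','s1.png',(220,150,460,350),3);shot('top','t1.png',(160,180,360,340),3)
go([536,215.5,67],0.18)"
```

```text
now [533.46 216.   130.73] yaw 0.1812 tilt [-0.0035 -0.0013] F [ 0.53 -0.6   0.36] w 87.8 t 3.65
shift [0.0176 0.0061 0.4248] turn [0.0006 0.0035 0.0011]
```

View pics/s1.png

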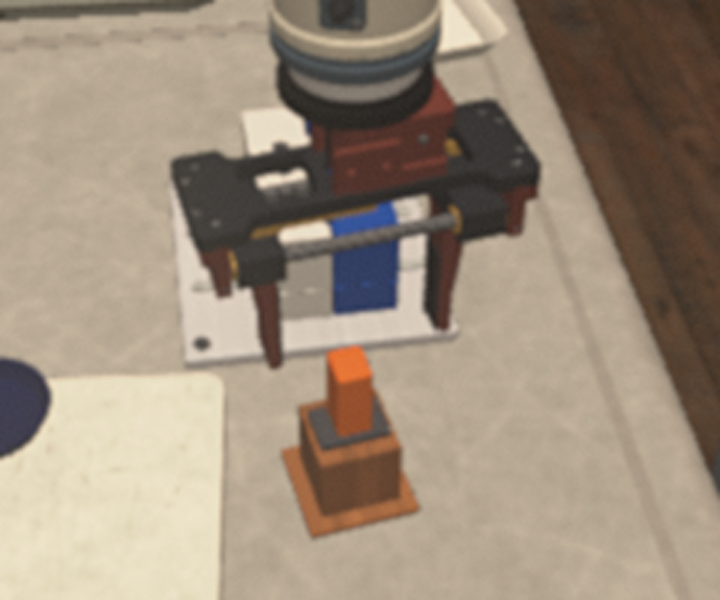

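View pics/t1.png

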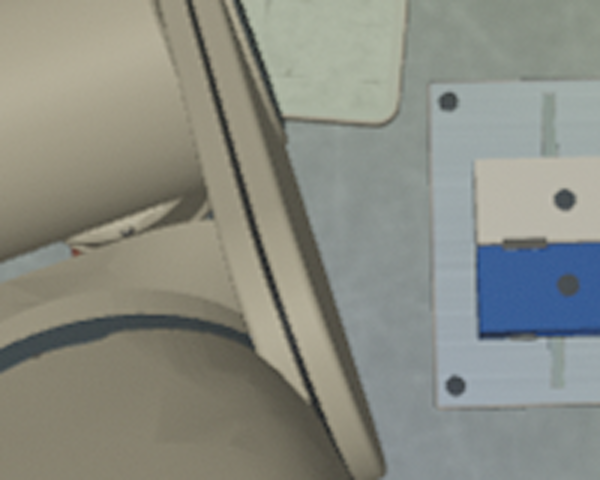

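Side view: the jaws straddle the handle, with fingertips at crop (272,365) and (440,328) and the handle at (350,370). The arm blocks the top view. Descending.

>>> move_arm([
  [[0.017,0.006,0.1],[0,0,0]],
  [[0.017,0.006,0.22],[0,0,0]],
  [[0.017,0.006,0.33],[0,0,0]],
  [[0.017,0.006,0.41],[0,0,0]],
  [[0.017,0.006,0.41],[0,0,0]],
])

```text
t: 4.28
ee_pos: [537.0, 215.4, 69.9]
orientation: [3.128, 0.283, -0.003]
ft_force: [-0.2, -0.1, 0.8]
width: 87.7
```

```bash
python3 -c "
from h import *
shot('side','s2.png',(220,150,460,350),3)
go([536,215.5,67],0.18)"
```

```text
now [537.5  215.67  70.67] yaw 0.1806 tilt [-0.0009 -0.0003] F [ 0.34 -0.35 -0.35] w 87.8 t 4.325
shift [-0.01   -0.0007  0.0245] turn [0.0001 0.0009 0.0006]
```

View pics/s2.png

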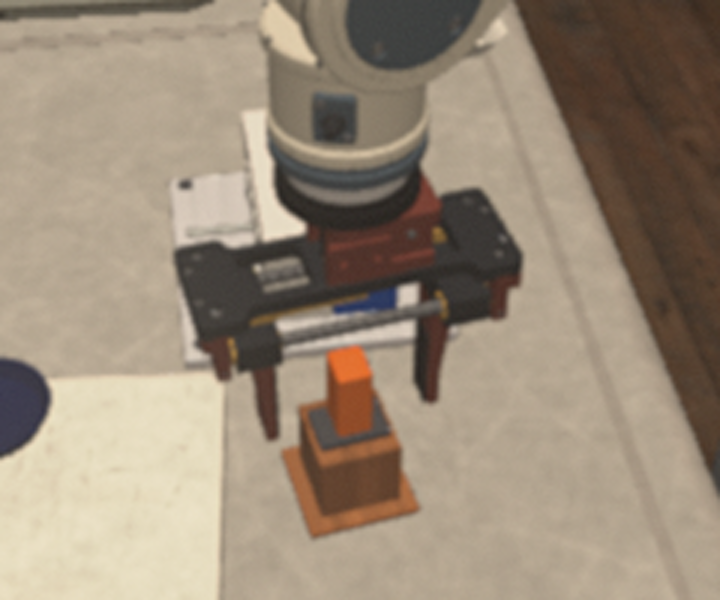

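>>> move_arm([
  [[-0.008,0,0.02],[0,0,0]],
  [[-0.008,0,0.02],[0,0,0]],
  [[-0.008,0,0.02],[0,0,0]],
  [[-0.008,0,0.02],[0,0,0]],
  [[-0.008,0,0.02],[0,0,0]],
])

```text
t: 4.95
ee_pos: [536.6, 215.6, 68.3]
orientation: [-3.129, -0.283, -0.0]
ft_force: [0.1, 1.0, 0.2]
width: 87.7
```

>>> move_arm([
  [[0,0,0],[0,0,0]],
  [[0,0,0],[0,0,0]],
  [[0,0,0],[0,0,0]],
  [[0,0,0],[0,0,0]],
  [[0,0,0],[0,0,0]],
], gripper=0.1)

```text
t: 5.58
ee_pos: [536.5, 215.5, 68.1]
orientation: [3.129, 0.283, -0.0]
ft_force: [0.3, 0.0, -1.1]
width: 41.2
```

>>> move_arm([
  [[0,0,0],[0,0,0]],
  [[0,0,0],[0,0,0]],
  [[0,0,0],[0,0,0]],
  [[0,0,0],[0,0,0]],
  [[0,0,0],[0,0,0]],
])

```text
t: 6.2
ee_pos: [536.5, 215.5, 68.2]
orientation: [-3.129, -0.283, -0.0]
ft_force: [-0.6, 0.9, -0.1]
width: 21.9
```

```bash
python3 -c "
from h import *
shot('side','s3.png',(220,150,460,350),3)
go([536,215.5,67],0.18)"
```

```text
now [536.54 215.54  68.19] yaw 0.1805 tilt [-0.  0.] F [-0.57  0.64  0.6 ] w 21.6 t 6.25
shift [-0.0036 -0.0004  0.0079] turn [-0.      0.      0.0005]
```

>>> move_arm([
  [[0,0,-0.06],[0,0,0]],
  [[0,0,-0.2],[0,0,0]],
  [[0,0,-0.4],[0,0,0]],
  [[0,0,-0.6],[0,0,0]],
  [[0,0,-0.8],[0,0,0]],
])

```text
t: 6.88
ee_pos: [536.4, 215.4, 189.6]
orientation: [3.129, 0.283, 0.0]
ft_force: [-0.1, -0.0, -2.3]
width: 21.9
```

```bash
python3 -c "
from h import *
shot('side','s4.png',(220,150,460,350),3)
go([531,54.3,188],0.036)
p=cv2.imread('pics/side0.png');cv2.imwrite('pics/s0c.png',cv2.resize(p[170:280,265:385],None,fx=6,fy=5.4,interpolation=cv2.INTER_CUBIC))"
```

```text
now [538.5  216.28 193.54] yaw 0.1806 tilt [0.0057 0.0021] F [1.11 0.56 1.47] w 21.8 t 6.925
shift [-0.2434  1.0534  0.0343] turn [-0.0015 -0.0056  0.1381]
```

View pics/s4.png

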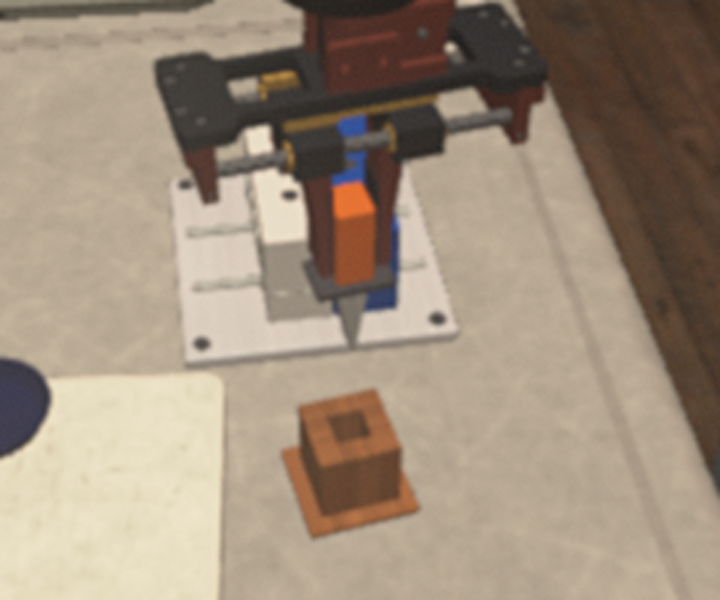

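View pics/s0c.png

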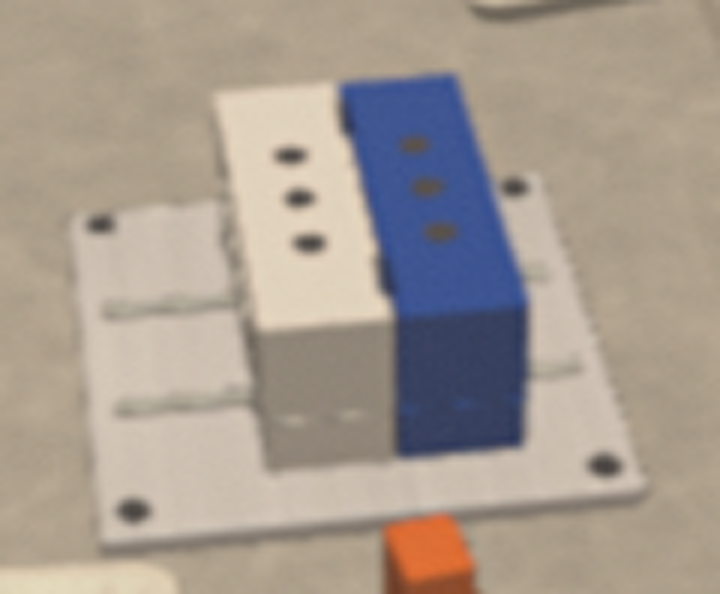

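The wedge is held and the rest is empty. In the side picture the slots are at crop (385,275) and (347,118), and the tip at (352,345). I'll compare the side camera with the arm kinematics.

```bash
python3 - <<'E'
from h import *
S=ctrl.get_image("side")
c=lambda u,v:[265+u/6-.42,170+v/5.4-.4]
print("slots side",unproj(S,[c(385,275),c(347,118),c(393,322),c(340,88)],87).round(1).tolist())
print("bolts side",unproj(S,[c(100,223),c(515,186),c(133,511),c(605,465)],12).round(1), unproj(S,[c(100,223),c(515,186),c(133,511),c(605,465)],12).mean(0))
o=ctrl.get_obs();p=np.array(o["ee_pos"]);print(p)
tip=p-[0,0,64.2];print("pred tip px",proj(S,tip),"at pic time ~",proj(S,[538.5,216.3,193.5-64.2]))
print("seen",220+352/3-.33,150+345/3-.33)
shot('side','s5.png',(290,200,380,290),7)
E
```

```text
slots side [[531.9, 55.5, 87.0], [535.0, -44.6, 87.0], [532.2, 82.4, 87.0], [535.6, -65.7, 87.0]]
bolts side [[630.2 -81.6  12. ]
 [465.  -87.9  12. ]
 [623.7  95.2  12. ]
 [459.3  89.3  12. ]] [544.54085633   3.74560166  12.        ]
[538.5296122  216.29466737 191.73495695]
pred tip px [[334.93643883 263.30879834]] at pic time ~ [[334.95491417 262.57437832]]
seen 337.00333333333333 264.67
```

View pics/s5.png

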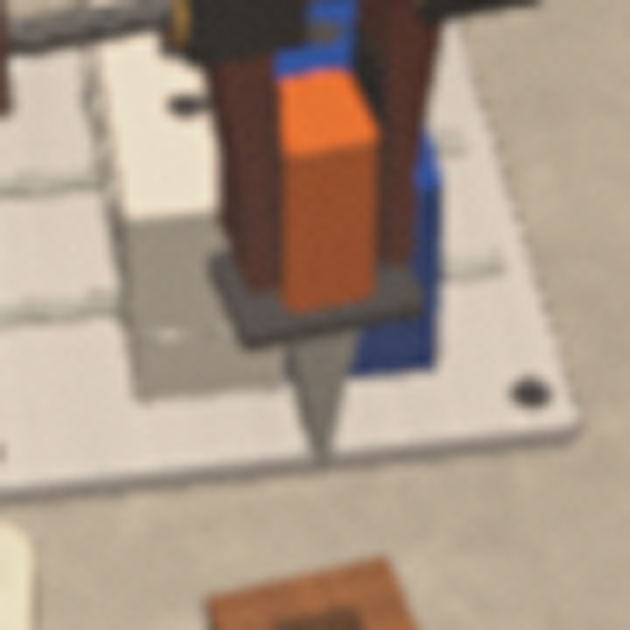

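```bash
python3 -c "
from h import *
go([532.3,54.8,188],0.036)"
```

```text
now [537.46 215.88 189.75] yaw 0.1806 tilt [0.0034 0.0013] F [-0.67 -0.64 -2.05] w 21.7 t 7.025
shift [-0.2268  1.0502  0.0102] turn [-0.0009 -0.0034  0.1381]
```

>>> move_arm([
  [[-0.04,0.15,0.0],[0,0,0.03]],
  [[-0.09,0.4,0.0],[0,0,0.06]],
  [[-0.14,0.65,0.0],[0,0,0.1]],
  [[-0.19,0.87,0.0],[0,0,0.138]],
  [[-0.22,1.0,0.0],[0,0,0.138]],
])

```text
t: 7.65
ee_pos: [529.6, 59.7, 186.8]
orientation: [3.141, 0.054, -0.005]
ft_force: [-0.7, -0.1, -2.0]
width: 21.8
```

>>> move_arm([
  [[0,0.03,0.05],[0,0,0]],
  [[0,0.05,0.1],[0,0,0]],
  [[0,0.05,0.15],[0,0,0]],
  [[0,0.05,0.16],[0,0,0]],
  [[0,0.05,0.16],[0,0,0]],
])

```text
t: 8.28
ee_pos: [531.2, 55.1, 164.0]
orientation: [3.141, 0.058, -0.001]
ft_force: [-1.3, 0.4, -0.9]
width: 21.9
```

```bash
python3 -c "
from h import *
shot('side','s6.png',(280,160,380,260),6)
go([532.3,54.8,158],0.036)
shot('top','t6.png',(220,150,430,350),3)
go([532.3,54.8,158],0.036)"
```

```text
now [531.4   55.   164.21] yaw 0.0368 tilt [0.0001 0.    ] F [-0.2  -0.18 -0.86] w 22.2 t 8.325
shift [0.006  0.0015 0.0414] turn [-0.     -0.0001  0.0008]
now [531.47  54.89 164.34] yaw 0.0367 tilt [0.0003 0.0001] F [-0.33 -0.26 -1.08] w 21.6 t 8.375
shift [0.0055 0.0008 0.0423] turn [-0.     -0.0003  0.0006]
```

View pics/s6.png

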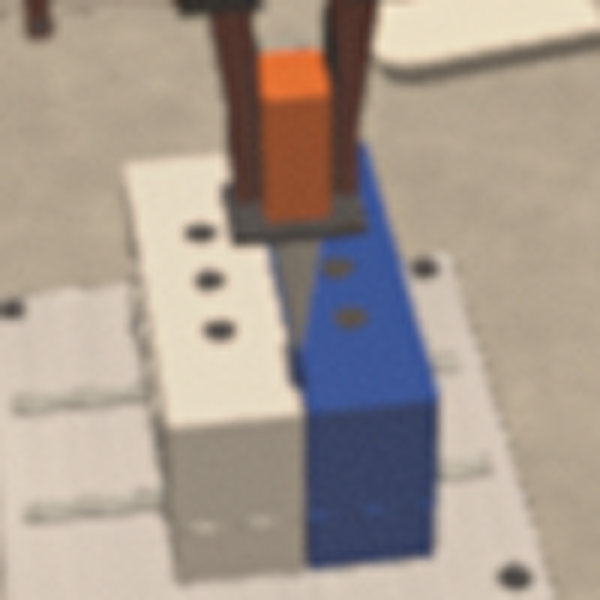

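View pics/t6.png

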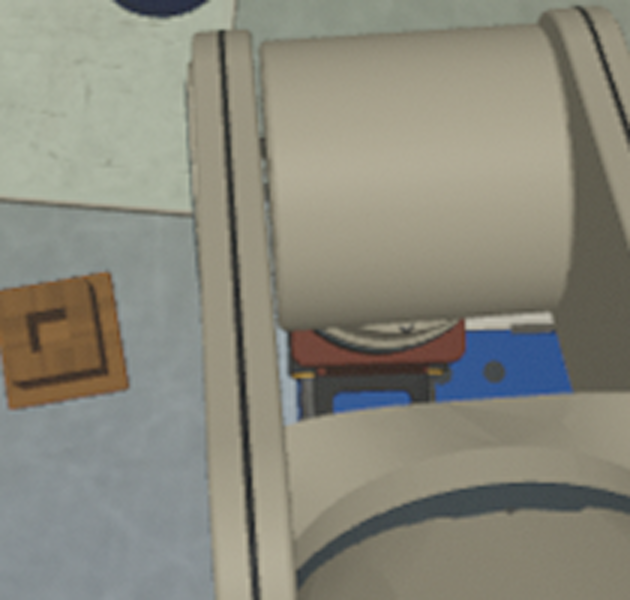

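```bash
python3 - <<'E'
from h import *
S=shot('side','s7.png',(310,195,350,230),16)
o=ctrl.get_obs();p=np.array(o["ee_pos"]);print(p)
y=np.array([-.036,1,0])*8; 
for nm,d in(("tip",0*y),("tipnear",y)):print(nm,proj(S,p-[0,0,64.2]+d), (proj(S,p-[0,0,64.2]+d)-[310,195]+.5)*16)
# slot points mouth at wall z=87 for x offsets
for x in(530.3,531.3,532.3,533.3,534.3):
  print(x,[((proj(S,[x-.036*k,54.8+k,87])-[310,195]+.5)*16).round(0).tolist() for k in(12,)])
p=cv2.imread('pics/side0.png');cv2.imwrite('pics/s0d.png',cv2.resize(p[195:230,310:350],None,fx=16,fy=16,interpolation=cv2.INTER_CUBIC))
E
```

```text
[531.51918506  54.82004103 164.43657813]
tip [[328.85336056 215.22326085]] [[309.65376889 331.57217361]]
tipnear [[329.431965   217.74417737]] [[318.91144    371.90683788]]
530.3 [[[334.0, 473.0]]]
531.3 [[[326.0, 473.0]]]
532.3 [[[318.0, 474.0]]]
533.3 [[[310.0, 474.0]]]
534.3 [[[302.0, 475.0]]]
```

View pics/s7.png

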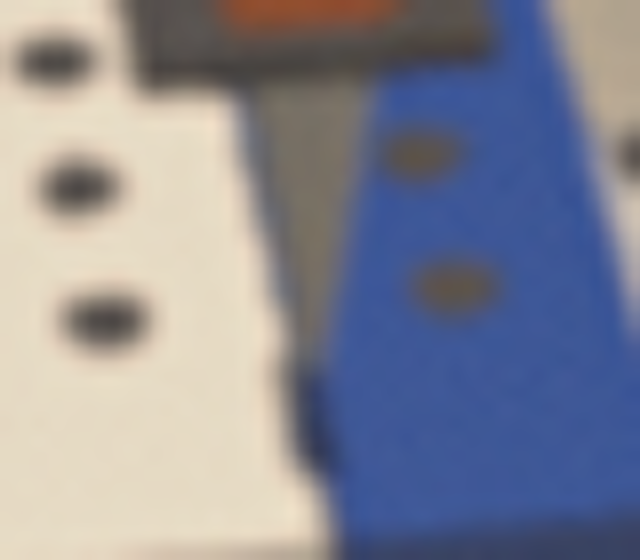

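View pics/s0d.png

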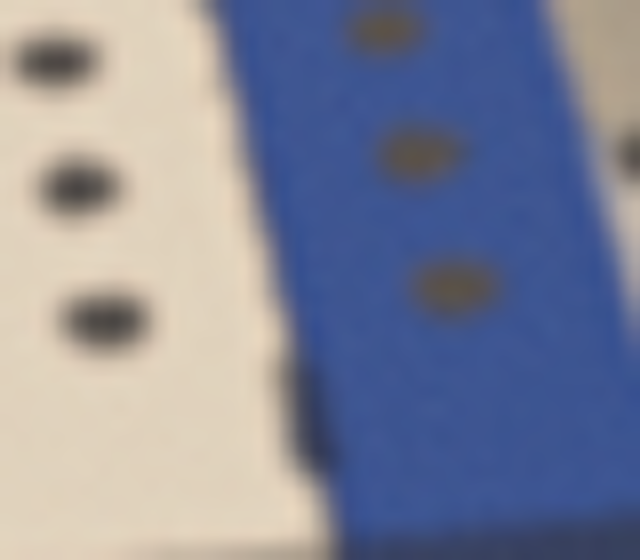

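Side view: the tip's near edge is at crop (312,370), and the slot mouth runs from (292,355) to (320,472). The tip lines up within about 0.5 mm. Descending slowly by feel.

>>> move_arm([
  [[-0.001,0,0.03],[0,0,0]],
  [[-0.001,0,0.06],[0,0,0]],
  [[-0.001,0,0.08],[0,0,0]],
  [[-0.001,0,0.1],[0,0,0]],
  [[-0.001,0,0.11],[0,0,0]],
])

```text
t: 9.05
ee_pos: [531.1, 54.5, 147.4]
orientation: [3.141, 0.057, -0.0]
ft_force: [0.4, 0.4, -1.8]
width: 22.1
```

```bash
python3 -c "
from h import *
shot('side','s8.png',(310,195,350,230),16)
go([531.3,54.8,148],0.036)"
```

```text
now [530.99  54.51 147.33] yaw 0.0361 tilt [-0.0004 -0.0001] F [-0.1  -0.21 -1.54] w 21.9 t 9.1
shift [ 0.0021 -0.0019 -0.0045] turn [0.0001 0.0004 0.0001]
```

View pics/s8.png

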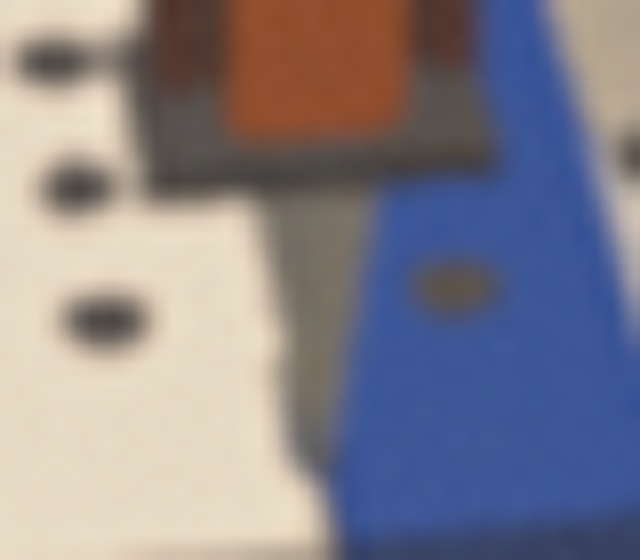

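The tip is in the slot mouth at crop (315,465) with no contact force. Going down further.

>>> move_arm([
  [[0,0,0.01],[0,0,0]],
  [[0,0,0.015],[0,0,0]],
  [[0,0,0.02],[0,0,0]],
  [[0,0,0.025],[0,0,0]],
  [[0,0,0.027],[0,0,0]],
])

```text
t: 9.72
ee_pos: [531.1, 54.6, 143.6]
orientation: [-3.141, -0.057, 0.0]
ft_force: [0.1, 0.9, -2.0]
width: 22.1
```

```bash
python3 -c "
from h import *
for i in range(3): go([531.3,54.8,132.2],0.036);ctrl.get_image('side')"
```

```text
now [531.12  54.55 143.61] yaw 0.0361 tilt [-0.  0.] F [ 0.12  0.88 -1.98] w 22.1 t 9.725
shift [ 0.0012 -0.0016  0.076 ] turn [-0.      0.      0.0001]
now [531.15  54.57 143.59] yaw 0.0361 tilt [ 0. -0.] F [-0.03  0.15 -1.71] w 21.6 t 9.775
shift [ 0.0011 -0.0015  0.0759] turn [ 0.     -0.      0.0001]
now [531.12  54.54 143.6 ] yaw 0.0361 tilt [-0.  0.] F [-0.7   0.58 -1.25] w 22.0 t 9.825
shift [ 0.0013 -0.0017  0.076 ] turn [-0.      0.      0.0001]
```

>>> move_arm([
  [[-0.001,0,0.007],[0,0,0]],
  [[-0.002,0,0.014],[0,0,0]],
  [[-0.003,0,0.021],[0,0,0]],
  [[-0.004,0,0.028],[0,0,0]],
  [[-0.005,0,0.034],[0,0,0]],
])

```text
t: 10.5
ee_pos: [531.0, 54.5, 138.7]
orientation: [-3.141, -0.057, -0.002]
ft_force: [2.1, 0.1, 0.3]
width: 21.8
```

```bash
python3 -c "
from h import *
for i in range(2): go([531.3,54.8,132.2],0.036);ctrl.get_image('side')"
```

```text
now [531.01  54.54 138.75] yaw 0.0361 tilt [0.0013 0.0001] F [2.14 0.06 0.28] w 21.8 t 10.5
shift [ 0.0019 -0.0017  0.0436] turn [-0.     -0.0013  0.0001]
now [530.98  54.57 138.68] yaw 0.0361 tilt [0.0013 0.0001] F [ 1.98  0.34 -0.04] w 21.9 t 10.55
shift [ 0.0021 -0.0015  0.0432] turn [-0.0001 -0.0013  0.0001]
```

>>> move_arm([
  [[0,0,0.007],[0,0,0]],
  [[-0.001,0,0.014],[0,0,0]],
  [[-0.002,0,0.021],[0,0,0]],
  [[-0.003,0,0.028],[0,0,0]],
  [[-0.004,0,0.034],[0,0,0]],
])

```text
t: 11.22
ee_pos: [530.8, 54.6, 134.4]
orientation: [-3.141, -0.057, -0.004]
ft_force: [2.5, 0.7, 10.9]
width: 21.6
```

```bash
python3 -c "
from h import *
shot('side','s9.png',(310,195,350,230),16)
for i in range(2): go([531.3,54.8,132.2],0.036);ctrl.get_image('side')"
```

```text
now [530.82  54.61 134.37] yaw 0.0361 tilt [0.0022 0.0002] F [ 2.42 -0.24  8.7 ] w 22.2 t 11.275
shift [ 0.0032 -0.0012  0.0145] turn [-0.0001 -0.0022  0.0001]
now [530.79  54.64 134.38] yaw 0.0361 tilt [0.0022 0.0003] F [2.57 1.44 8.56] w 22.0 t 11.325
shift [ 0.0034 -0.0009  0.0146] turn [-0.0002 -0.0021  0.0001]
```

View pics/s9.png

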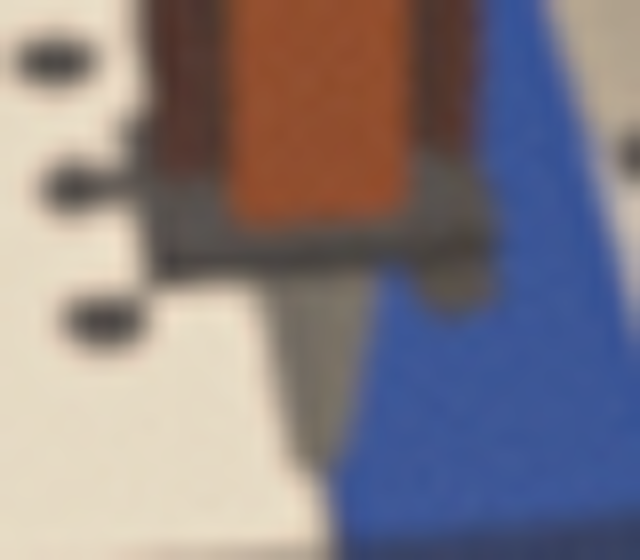

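>>> move_arm([
  [[-0.001,0,0.005],[0,0,0]],
  [[-0.001,0,0.01],[0,0,0]],
  [[-0.002,0,0.013],[0,0,0]],
  [[-0.002,0,0.016],[0,0,0]],
  [[-0.002,0,0.018],[0,0,0]],
])

```text
t: 12.0
ee_pos: [530.6, 54.6, 132.5]
orientation: [-3.141, -0.057, -0.004]
ft_force: [0.0, 0.3, 16.4]
width: 22.0
```

```bash
python3 -c "
from h import *
shot('side','s10.png',(280,160,380,260),6)
for i in range(2): go([531.3,54.8,132.2],0.036);ctrl.get_image('side')"
```

```text
now [530.6   54.65 132.47] yaw 0.0361 tilt [0.0025 0.0003] F [-0.57  0.22 15.88] w 22.1 t 12.05
shift [ 0.0047 -0.0008  0.0018] turn [-0.0002 -0.0024  0.0001]
now [530.61  54.65 132.45] yaw 0.0361 tilt [0.0025 0.0003] F [ 0.67  0.9  15.75] w 21.9 t 12.1
shift [ 0.0046 -0.0009  0.0017] turn [-0.0002 -0.0024  0.0001]
```

View pics/s10.png

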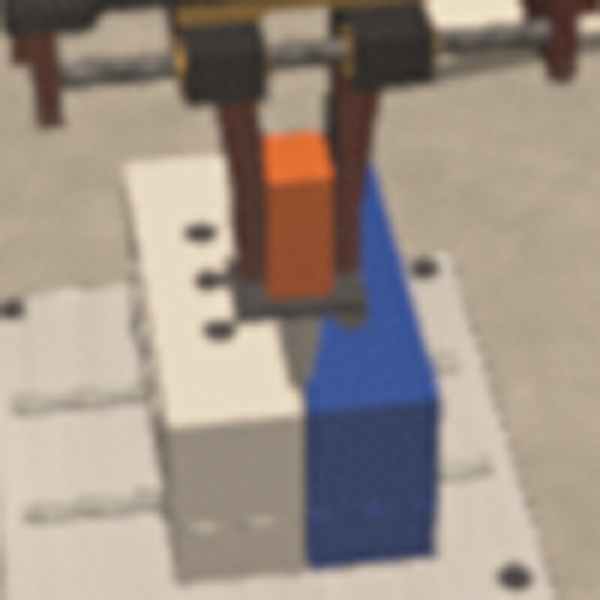

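No opening is visible yet: the blue corner is still at crop (437,395). I'll check whether the wedge has slipped in the grip.

```bash
python3 - <<'E'
from h import *
S=shot('side','s11.png',(300,170,360,230),10)
o=ctrl.get_obs();p=np.array(o["ee_pos"])
c=lambda X:(((proj(S,X)-[300,170]+.5)*10).round(0)).tolist()
ex=np.array([1,.036,0]);ey=np.array([-.036,1,0])
print("TCP",p)
for g in(15.8,): 
  G=p+[0,0,g]
  print("handle top near corners",c([G+11*ex+13*ey+[0,0,25],G-11*ex+13*ey+[0,0,25]]),"guard near top",c([G+22*ex+15*ey-[0,0,24],G-22*ex+15*ey-[0,0,24]]),"guard near bot",c([G+22*ex+15*ey-[0,0,30],G-22*ex+15*ey-[0,0,30]]))
  print("handle bottom near", c([G+11*ex+13*ey-[0,0,24],G-11*ex+13*ey-[0,0,24]]))
a=cv2.imread('pics/side0.png')[170:230,300:360];cv2.imwrite('pics/s0e.png',cv2.resize(a,None,fx=10,fy=10,interpolation=cv2.INTER_CUBIC))
E
```

```text
TCP [530.60436061  54.64737795 132.46835352]
handle top near corners [[247.0, 204.0], [363.0, 193.0]] guard near top [[196.0, 420.0], [420.0, 398.0]] guard near bot [[197.0, 444.0], [420.0, 422.0]]
handle bottom near [[251.0, 408.0], [363.0, 397.0]]
```

View pics/s11.png

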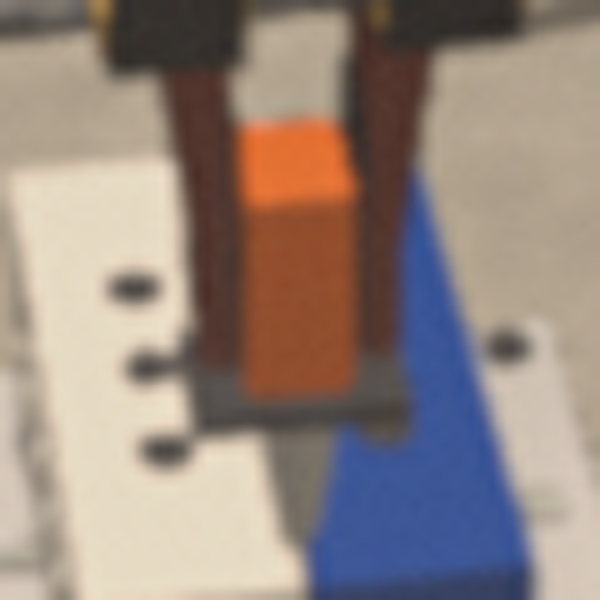

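View pics/s0e.png

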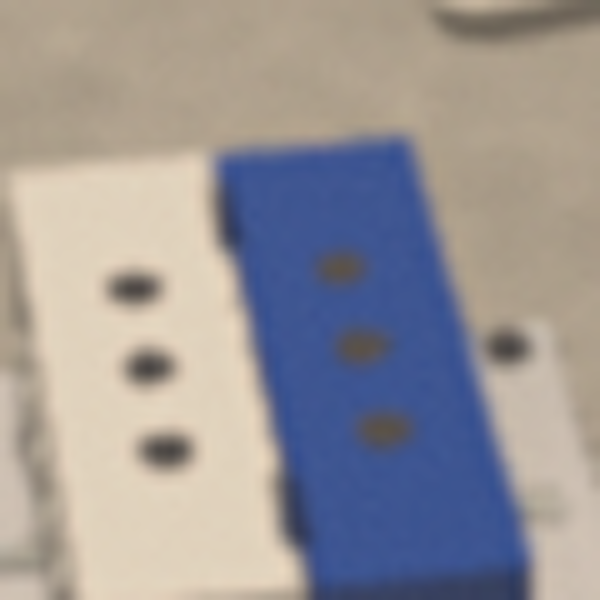

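```bash
python3 - <<'E'
from h import *
S=ctrl.get_image('side');a=cv2.imread('pics/side0.png')[:,:,::-1];b=S["pixels"]
d=np.abs(a.astype(int)-b).sum(2).clip(0,255).astype(np.uint8)
cv2.imwrite('pics/diff.png',cv2.resize(d[170:270,280:380],None,fx=6,fy=6))
for row in(225,235,245):
    print(row,"A",a[row,325:356,2].tolist());print(row,"B",b[row,325:356,2].tolist())
c=lambda X:(((proj(S,X)-[300,170]+.5)*10).round(0)).tolist()
ex=np.array([1,.036,0]);ey=np.array([-.036,1,0]);p=np.array(ctrl.get_obs()["ee_pos"])
T=p-[0,0,64.2]
for h in(0,10,18.7,30,40,50):
    w=1+.16*h; print(h,c([T+w*ex+8*ey+[0,0,h],T-w*ex+8*ey+[0,0,h]]))
E
```

```text
225 A [188, 188, 188, 176, 147, 129, 137, 145, 147, 146, 145, 147, 146, 145, 147, 147, 147, 146, 146, 147, 146, 145, 146, 145, 146, 143, 143, 148, 164, 175, 177]
225 B [195, 196, 194, 182, 157, 132, 139, 149, 152, 151, 151, 150, 150, 152, 152, 151, 152, 151, 151, 153, 152, 152, 150, 149, 150, 150, 148, 152, 166, 180, 183]
235 A [119, 119, 120, 121, 120, 104, 90, 96, 96, 95, 95, 95, 95, 95, 95, 96, 95, 96, 94, 94, 96, 95, 95, 94, 94, 95, 94, 113, 149, 174, 177]
235 B [124, 123, 123, 123, 123, 105, 92, 97, 99, 97, 99, 99, 99, 100, 99, 96, 98, 99, 98, 98, 99, 99, 97, 99, 97, 98, 97, 107, 149, 179, 185]
245 A [121, 120, 120, 119, 117, 103, 98, 110, 110, 105, 99, 97, 95, 93, 92, 99, 108, 108, 105, 100, 97, 97, 92, 92, 94, 95, 101, 127, 163, 178, 177]
245 B [124, 124, 124, 124, 120, 109, 103, 113, 116, 110, 104, 102, 98, 97, 98, 105, 111, 112, 108, 103, 101, 98, 96, 94, 98, 97, 102, 123, 162, 185, 186]
0 [[300.0, 603.0], [310.0, 602.0]]
10 [[292.0, 566.0], [317.0, 564.0]]
18.7 [[285.0, 534.0], [324.0, 530.0]]
30 [[275.0, 492.0], [333.0, 486.0]]
40 [[266.0, 454.0], [341.0, 447.0]]
50 [[258.0, 415.0], [349.0, 406.0]]
```

View pics/diff.png

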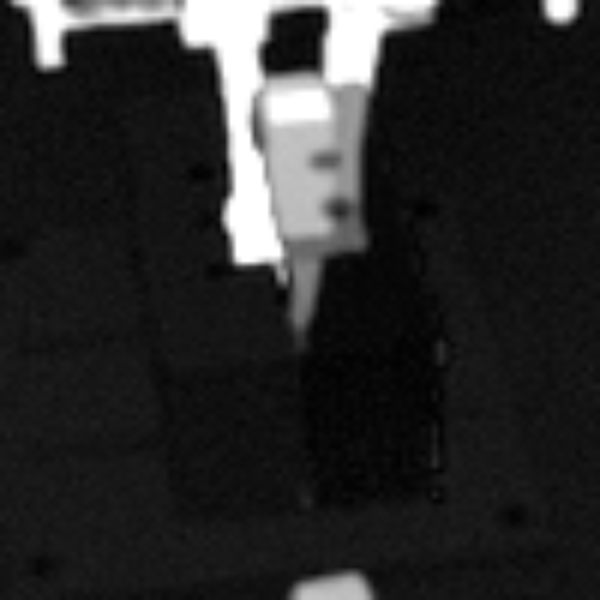

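```bash
python3 - <<'E'
from h import *
T=shot('top','t12.png',(220,150,430,350),3)
S=shot('side','s12.png',(320,205,345,230),24)
for n in("slot_left","slot_right","wedge_tip","wedge_grip"):
    for c in("side",):
        print(n,[(round(r["p"],2),np.round(r["location"],1).tolist()) for r in ctrl.pinpoint(c,n)[:2]])
go([531,54,132],.036)
E
```

```text
slot_left [(0.76, [543.8, 51.7, 88.7])]
slot_right [(0.55, [544.0, -45.5, 82.6])]
wedge_tip [(0.82, [530.6, 54.7, 66.7])]
wedge_grip [(0.6, [532.4, 50.8, 145.9])]
now [530.6   54.67 132.48] yaw 0.0362 tilt [0.0026 0.0003] F [-0.22  0.25 17.11] w 21.6 t 12.55
shift [0.0025 0.0045 0.0032] turn [-0.0002 -0.0025  0.0002]
```

View pics/t12.png

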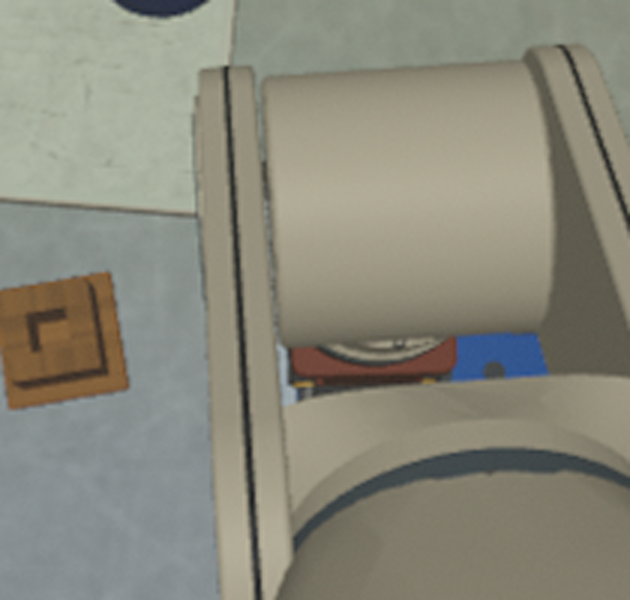

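View pics/s12.png

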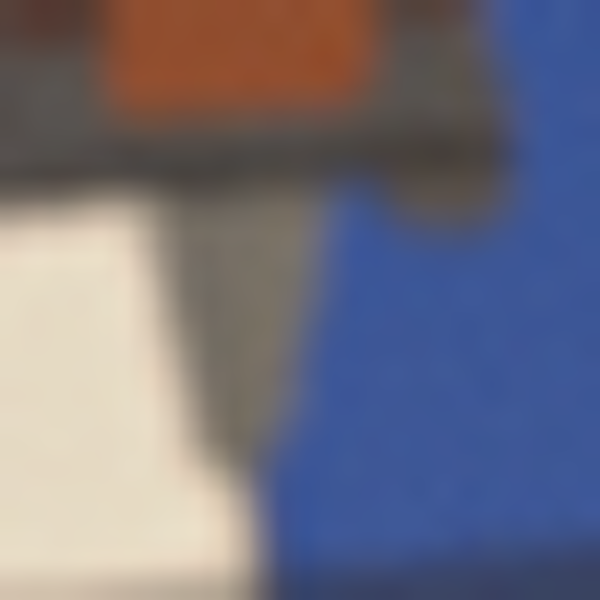

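```bash
python3 - <<'E'
from h import *
S=ctrl.get_image('side')
ex=np.array([1,.036,0]);ey=np.array([-.036,1,0])
for nm,p in(("s7",[531.5,54.8,164.4]),("s8",[531,54.5,147.3]),("s9",[530.8,54.6,134.4])):
  G=np.array(p)+[0,0,15.8]
  c=lambda X:(((proj(S,X)-[310,195]+.5)*16).round(0)).tolist()
  print(nm,"handle bottom near", c([G+11*ex+13*ey-[0,0,24],G-11*ex+13*ey-[0,0,24]]),"guard near bot",c([G+22*ex+15*ey-[0,0,30],G-22*ex+15*ey-[0,0,30]]))
E
```

```text
s7 handle bottom near [[230.0, 44.0], [413.0, 26.0]] guard near bot [[141.0, 103.0], [507.0, 68.0]]
s8 handle bottom near [[236.0, 156.0], [417.0, 139.0]] guard near bot [[148.0, 214.0], [509.0, 179.0]]
s9 handle bottom near [[239.0, 241.0], [419.0, 223.0]] guard near bot [[152.0, 298.0], [510.0, 263.0]]
```

The grip hasn't slipped. The contact looks soft and the seam has only just begun to move, about 0.35 mm. I'll make an image gauge for the gap and go deeper in small steps.

```bash
cat >> h.py <<'E'
REF=cv2.imread("pics/side0.png")[:,:,::-1]
def edges(P):
    bl=P[...,2].astype(float)-P[...,0]; out={}
    for r in list(range(186,224))+list(range(230,248)):
        w=bl[r]; c=np.arange(325,400)
        s=w[325:400]; hi=np.where(s>60)[0]
        if len(hi)==0: continue
        k=hi[-1]  # last strongly blue
        top=np.median(s[max(0,k-8):k-1]); bot=np.median(s[k+4:k+9]); h=(top+bot)/2
        for j in range(max(0,k-2),k+5):
            if s[j]>=h>s[j+1]: out[r]=325+j+(s[j]-h)/(s[j]-s[j+1]);break
    return out
def gap(S):
    a=edges(REF);b=edges(S["pixels"]);ys=[];g=[]
    for r in a:
        if r in b and r<224:
            A=unproj(S,[a[r],r],87)[0];B=unproj(S,[b[r],r],87)[0]
            ys.append((A-[543.5,4.6,0])@[-.036,1,0]); g.append(-((B-A)@[1,.036,0]))
    near=[(b[r]-a[r])/.49 for r in a if r>=230 and r in b]
    ys=np.array(ys);g=np.array(g);ok=np.abs(g-np.median(g))<6
    for _ in range(3):
        f=np.polyfit(ys[ok],g[ok],1);ok=np.abs(g-np.polyval(f,ys))<1.0
    print(f"GAP open {f[1]:.2f} cock {f[0]:.4f} left {f[1]+50*f[0]:.2f} right {f[1]-50*f[0]:.2f} n {ok.sum()} near75 {np.median(near):.2f} fit75 {f[1]+75*f[0]:.2f}")
E
python3 -c "
from h import *
S=ctrl.get_image('side');gap(S);go([531,54,132],.036)"
```

```text
GAP open 2.05 cock -0.0451 left -0.21 right 4.30 n 22 near75 nan fit75 -1.34
now [530.6   54.65 132.46] yaw 0.0361 tilt [0.0025 0.0003] F [-0.1   0.4  16.49] w 22.3 t 12.65
shift [0.0025 0.0045 0.0031] turn [-0.0002 -0.0024  0.0001]
  return _methods._mean(a, axis=axis, dtype=dtype,
  ret = ret.dtype.type(ret / rcount)
```

>>> move_arm([
  [[-0.001,0,0.005],[0,0,0]],
  [[-0.001,0,0.01],[0,0,0]],
  [[-0.002,0,0.015],[0,0,0]],
  [[-0.002,0,0.02],[0,0,0]],
  [[-0.002,0,0.02],[0,0,0]],
])

```text
t: 13.28
ee_pos: [530.1, 54.6, 129.4]
orientation: [-3.141, -0.057, -0.003]
ft_force: [-0.4, 0.6, 16.5]
width: 21.8
```

```bash
python3 -c "
from h import *
S=ctrl.get_image('side');gap(S);go([531,54,132],.036)"
```

```text
GAP open 2.08 cock -0.0202 left 1.07 right 3.09 n 22 near75 nan fit75 0.57
now [530.14  54.62 129.43] yaw 0.036 tilt [0.0022 0.0003] F [ 0.79  0.97 16.34] w 21.8 t 13.325
shift [ 0.0056  0.0043 -0.0171] turn [-0.0002 -0.0021  0.    ]
  return _methods._mean(a, axis=axis, dtype=dtype,
  ret = ret.dtype.type(ret / rcount)
```

It's moving now: the force has levelled off at about 16 N. The gauge's far rows are contaminated by the fingers, so I'll fix that.

```bash
cp pics/side0.png pics/ref.png; python3 - <<'E'
from h import *
S=shot('side','s13.png',(280,160,380,260),6);P=S["pixels"]
a=edges(REF);b=edges(P)
print([(r,round(a.get(r,0),2),round(b.get(r,0),2)) for r in range(186,248)])
for r in (235,): print((REF[r,340:360,2].astype(int)-REF[r,340:360,0]).tolist(),(P[r,340:360,2].astype(int)-P[r,340:360,0]).tolist())
E
```

```text
[(186, np.float64(341.23), 0), (187, np.float64(341.53), 0), (188, np.float64(341.69), 0), (189, np.float64(342.06), 0), (190, np.float64(342.4), 0), (191, np.float64(342.6), 0), (192, np.float64(342.86), np.float64(345.5)), (193, np.float64(343.24), np.float64(345.38)), (194, np.float64(343.56), np.float64(345.95)), (195, np.float64(343.72), np.float64(346.25)), (196, np.float64(344.02), np.float64(345.97)), (197, np.float64(344.38), np.float64(345.9)), (198, np.float64(344.62), np.float64(346.47)), (199, np.float64(345.02), np.float64(346.71)), (200, np.float64(345.34), np.float64(346.03)), (201, np.float64(345.59), np.float64(346.49)), (202, np.float64(345.87), np.float64(346.77)), (203, np.float64(346.25), np.float64(346.58)), (204, np.float64(346.45), np.float64(346.92)), (205, np.float64(346.62), np.float64(347.5)), (206, np.float64(346.99), np.float64(347.62)), (207, np.float64(347.36), np.float64(347.65)), (208, np.float64(347.5), np.float64(347.93)), (209, np.float64(347.76), np.float64(348.39)), (210, np.float64(348.17), np.float64(348.61)), (211, np.float64(348.48), np.flo
[... 360 characters left out ...]
78), np.float64(351.48)), (220, np.float64(351.24), np.float64(351.66)), (221, np.float64(351.54), np.float64(351.99)), (222, np.float64(351.68), np.float64(352.32)), (223, np.float64(351.92), np.float64(352.52)), (224, 0, 0), (225, 0, 0), (226, 0, 0), (227, 0, 0), (228, 0, 0), (229, 0, 0), (230, 0, 0), (231, 0, 0), (232, 0, 0), (233, 0, 0), (234, 0, 0), (235, 0, 0), (236, 0, 0), (237, 0, 0), (238, 0, 0), (239, 0, 0), (240, 0, 0), (241, 0, 0), (242, 0, 0), (243, 0, 0), (244, 0, 0), (245, 0, 0), (246, 0, 0), (247, 0, 0)]
[39, 39, 40, 40, 40, 40, 40, 39, 39, 39, 41, 42, 22, -11, -27, -28, -28, -27, -27, -26] [42, 40, 41, 41, 43, 42, 42, 42, 42, 42, 43, 42, 39, 15, -13, -28, -30, -28, -28, -28]
```

View pics/s13.png

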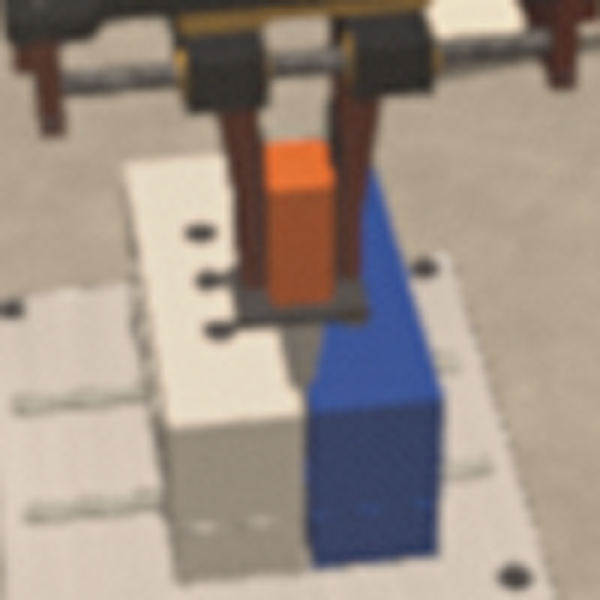

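```bash
python3 - <<'E'
s=open('h.py').read()
s=s.replace("np.where(s>60)[0]","np.where(s>(60 if r<224 else 25))[0]").replace("list(range(186,224))","list(range(RLO,224))").replace("def edges(P):","RLO=207\ndef edges(P):").replace("bot=np.median(s[k+4:k+9])","bot=np.median(s[k+4:k+8])")
open('h.py','w').write(s)
E
python3 -c "
from h import *
S=ctrl.get_image('side');gap(S)"
```

```text
GAP open 0.93 cock 0.0049 left 1.18 right 0.69 n 17 near75 1.36 fit75 1.30
```

>>> move_arm([
  [[-0.001,0,0.005],[0,0,0]],
  [[-0.002,0,0.011],[0,0,0]],
  [[-0.003,0,0.017],[0,0,0]],
  [[-0.004,0,0.023],[0,0,0]],
  [[-0.005,0,0.03],[0,0,0]],
])

```text
t: 14.05
ee_pos: [529.5, 54.6, 125.1]
orientation: [-3.141, -0.057, -0.004]
ft_force: [-1.4, 0.8, 18.0]
width: 21.5
```

```bash
python3 -c "
from h import *
S=ctrl.get_image('side');gap(S);go([531,54,132],.036)"
```

```text
GAP open 2.01 cock 0.0088 left 2.45 right 1.57 n 17 near75 2.55 fit75 2.67
now [529.46  54.61 124.92] yaw 0.0361 tilt [0.0024 0.0003] F [ 0.46  0.51 16.37] w 22.0 t 14.1
shift [ 0.0102  0.0044 -0.0471] turn [-0.0002 -0.0023  0.0001]
```

>>> move_arm([
  [[-0.001,0,0.005],[0,0,0]],
  [[-0.002,0,0.01],[0,0,0]],
  [[-0.003,0,0.015],[0,0,0]],
  [[-0.004,0,0.02],[0,0,0]],
  [[-0.004,0,0.024],[0,0,0]],
])

```text
t: 14.72
ee_pos: [528.9, 54.6, 121.4]
orientation: [-3.141, -0.057, -0.004]
ft_force: [0.2, 0.8, 16.8]
width: 21.5
```

```bash
python3 -c "
from h import *
S=shot('side','s14.png',(280,160,380,260),6);gap(S);go([531,54,132],.036)"
```

```text
GAP open 2.92 cock 0.0133 left 3.58 right 2.25 n 17 near75 3.98 fit75 3.91
now [528.88  54.6  121.29] yaw 0.0361 tilt [0.0024 0.0003] F [ 0.66  0.99 15.15] w 22.0 t 14.775
shift [ 0.0142  0.0045 -0.0713] turn [-0.0002 -0.0023  0.0001]
```

View pics/s14.png

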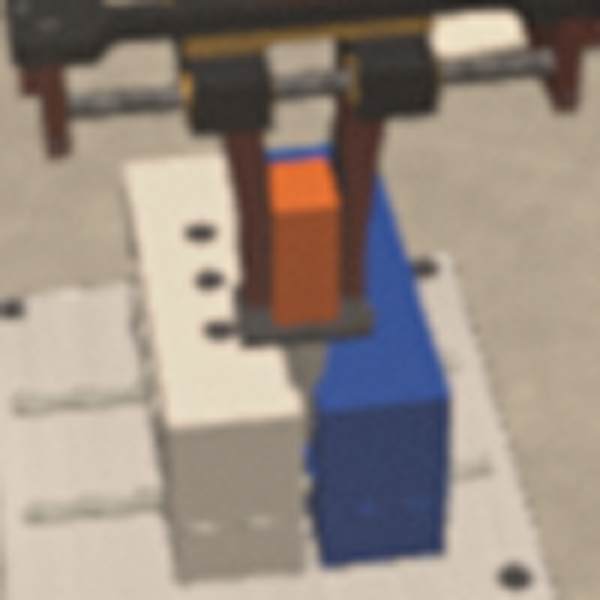

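The left gap is about 3.5 mm and the slit shows at crop (308,470). Withdrawing.

>>> move_arm([
  [[0,0,-0.02],[0,0,0]],
  [[0.001,0,-0.08],[0,0,0]],
  [[0.002,0,-0.16],[0,0,0]],
  [[0.002,0,-0.25],[0,0,0]],
  [[0.002,0,-0.34],[0,0,0]],
])

```text
t: 15.4
ee_pos: [527.2, 54.4, 171.2]
orientation: [3.141, 0.057, -0.003]
ft_force: [0.6, 0.2, -2.0]
width: 22.2
```

```bash
python3 -c "
from h import *
S=shot('side','s15.png',(280,160,380,260),6);gap(S);go([536,-45.2,170],.036)"
```

```text
GAP open 3.35 cock 0.0104 left 3.87 right 2.83 n 17 near75 4.00 fit75 4.13
now [528.51  54.5  172.95] yaw 0.0362 tilt [0.0014 0.0001] F [ 0.76  0.12 -0.93] w 21.5 t 15.45
shift [0.0259 0.6661 0.0197] turn [-0.0001 -0.0013  0.0001]
```

View pics/s15.png

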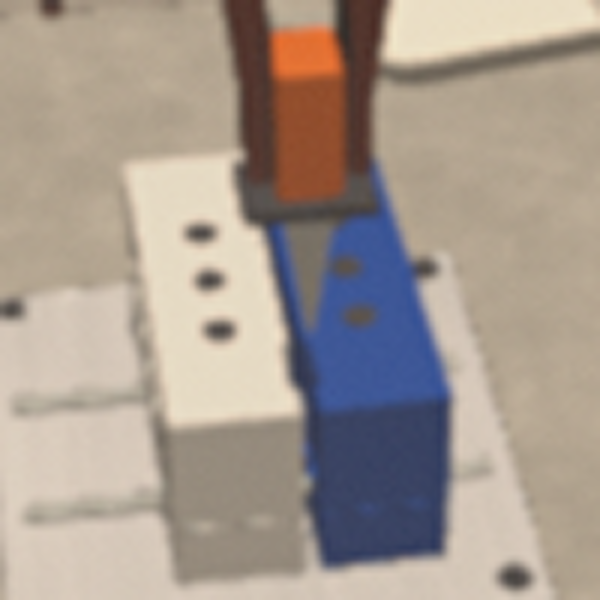

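>>> move_arm([
  [[0.004,0.12,0],[0,0,0]],
  [[0.008,0.3,0],[0,0,0]],
  [[0.012,0.48,0],[0,0,0]],
  [[0.017,0.62,0],[0,0,0]],
  [[0.017,0.667,0],[0,0,0]],
])

```text
t: 16.08
ee_pos: [533.7, -47.2, 170.1]
orientation: [3.141, 0.054, -0.002]
ft_force: [-1.0, 0.2, -1.3]
width: 22.0
```

```bash
python3 -c "
from h import *
S=shot('side','s16.png',(280,160,380,260),6);gap(S);go([534.7,-45.3,170],.036)
shot('top','t16.png',(280,200,430,320),5)"
```

```text
GAP open 3.35 cock 0.0106 left 3.88 right 2.82 n 17 near75 4.01 fit75 4.15
now [533.87 -47.23 170.18] yaw 0.0345 tilt [-0.001  -0.0002] F [ 0.38 -0.75 -1.08] w 22.0 t 16.125
shift [ 0.006  -0.0127  0.0012] turn [ 0.0002  0.0009 -0.0015]
```

View pics/s16.png

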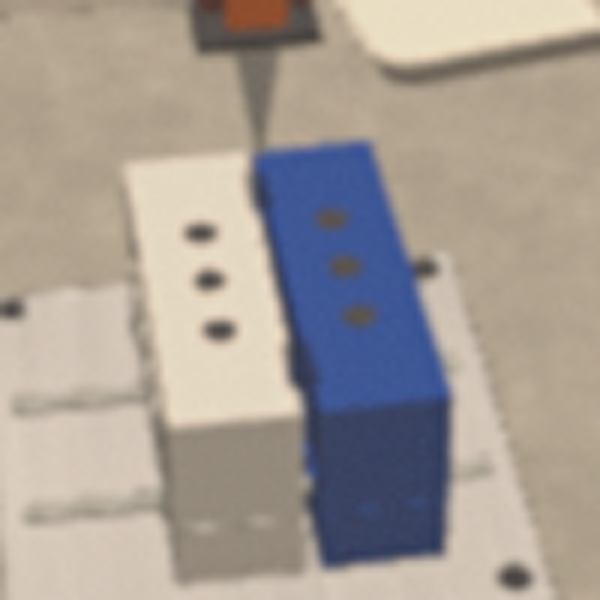

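View pics/t16.png

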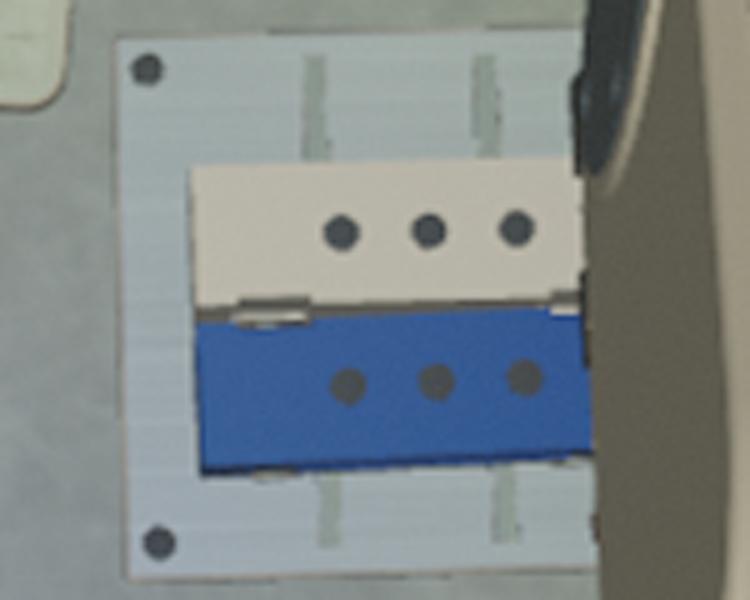

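```bash
python3 - <<'E'
import h
from h import *
h.RLO=186
S=ctrl.get_image('side');gap(S)
a=edges(REF);b=edges(S["pixels"]);print([(r,round(b[r]-a[r],2)) for r in a if r in b][::3])
# seam gap and slot in side far
cv2.imwrite('pics/s17.png',cv2.resize(S["pixels"][180:230,310:350,::-1],None,fx=14,fy=12,interpolation=cv2.INTER_CUBIC))
p=np.array(ctrl.get_obs()["ee_pos"]);T=p-[0,0,64.2]
c=lambda X:((proj(S,X)-[310,180]+.5)*[14,12]).round(0).tolist()
print(p,"tip near",c([T+[0,8,0]]),"slot near end/far end x=534.7",c([[534.3,-33.3,87],[535.1,-57.3,87]]),c([[536.3,-33.3,87]]))
E
```

```text
GAP open 3.12 cock 0.0172 left 3.98 right 2.26 n 37 near75 4.04 fit75 4.41
[(186, np.float64(0.78)), (189, np.float64(0.97)), (192, np.float64(1.15)), (195, np.float64(1.33)), (198, np.float64(1.4)), (201, np.float64(1.39)), (204, np.float64(1.97)), (207, np.float64(1.69)), (210, np.float64(1.61)), (213, np.float64(1.86)), (216, np.float64(1.87)), (219, np.float64(2.02)), (222, np.float64(2.0)), (231, np.float64(1.98)), (234, np.float64(2.0)), (237, np.float64(1.93)), (240, np.float64(1.99)), (243, np.float64(1.53)), (246, np.float64(2.05))]
[533.93068744 -45.73036746 170.33532378] tip near [[190.0, 79.0]] slot near end/far end x=534.7 [[192.0, 180.0], [172.0, 103.0]] [[180.0, 181.0]]
```

View pics/s17.png

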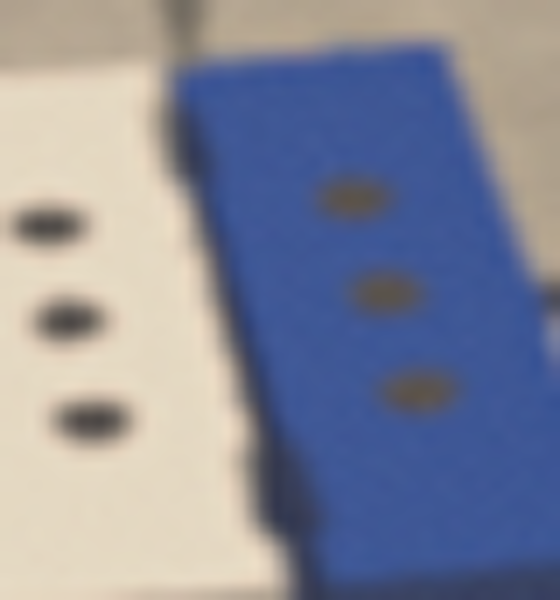

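>>> move_arm([
  [[0,0,0.04],[0,0,0]],
  [[0,0,0.08],[0,0,0]],
  [[0,0,0.12],[0,0,0]],
  [[0,0,0.15],[0,0,0]],
  [[0,0,0.17],[0,0,0]],
])

```text
t: 16.85
ee_pos: [534.2, -45.3, 144.7]
orientation: [-3.141, -0.057, 0.001]
ft_force: [0.4, 0.4, -1.5]
width: 21.8
```

```bash
python3 -c "
import h
from h import *
h.RLO=200
S=shot('side','s18.png',(280,140,380,240),6);gap(S);go([534.5,-45.3,139],.036)"
```

```text
GAP open 3.29 cock 0.0124 left 3.91 right 2.67 n 23 near75 3.99 fit75 4.22
now [534.05 -45.36 144.49] yaw 0.0362 tilt [-0.0007  0.0001] F [-1.1   0.31 -1.06] w 21.7 t 16.9
shift [ 0.003  -0.0003  0.0366] turn [-0.0001  0.0007  0.0002]
```

View pics/s18.png

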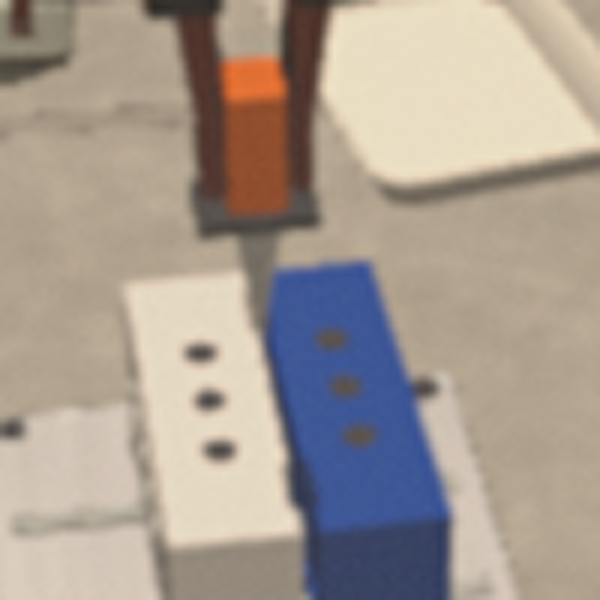

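>>> move_arm([
  [[0,0,0.02],[0,0,0]],
  [[-0.001,0,0.04],[0,0,0]],
  [[-0.003,0,0.06],[0,0,0]],
  [[-0.005,0,0.08],[0,0,0]],
  [[-0.007,0,0.09],[0,0,0]],
])

```text
t: 17.52
ee_pos: [533.8, -45.5, 131.8]
orientation: [3.141, 0.057, 0.002]
ft_force: [-0.8, 0.2, 1.2]
width: 21.9
```

```bash
python3 -c "
import h
from h import *
h.RLO=186
S=ctrl.get_image('side');gap(S);go([534.5,-45.3,139],.036)"
```

```text
GAP open 3.12 cock 0.0170 left 3.97 right 2.27 n 37 near75 4.03 fit75 4.39
now [533.75 -45.54 131.68] yaw 0.0361 tilt [ 0.0011 -0.0001] F [ 1.79  1.44 -0.59] w 22.2 t 17.575
shift [ 0.0051 -0.0014 -0.0488] turn [ 0.0001 -0.001   0.0001]
```

>>> move_arm([
  [[-0.001,0,0.008],[0,0,0]],
  [[-0.002,0,0.016],[0,0,0]],
  [[-0.003,0,0.024],[0,0,0]],
  [[-0.004,0,0.032],[0,0,0]],
  [[-0.005,0,0.04],[0,0,0]],
])

```text
t: 18.2
ee_pos: [533.4, -45.7, 127.4]
orientation: [3.141, 0.057, 0.003]
ft_force: [-3.9, -1.2, 18.2]
width: 21.4
```

```bash
python3 -c "
import h
from h import *
h.RLO=186
S=ctrl.get_image('side');gap(S);go([534.5,-45.3,139],.036)"
```

```text
GAP open 3.08 cock 0.0159 left 3.87 right 2.29 n 36 near75 3.97 fit75 4.27
now [533.39 -45.71 127.3 ] yaw 0.0362 tilt [ 0.0021 -0.0004] F [-1.63  0.83 14.84] w 21.9 t 18.25
shift [ 0.0076 -0.0024 -0.078 ] turn [ 0.0005 -0.0019  0.0002]
```

>>> move_arm([
  [[-0.002,0,0.008],[0,0,0]],
  [[-0.004,0,0.016],[0,0,0]],
  [[-0.005,0,0.024],[0,0,0]],
  [[-0.006,0,0.032],[0,0,0]],
  [[-0.007,0,0.04],[0,0,0]],
])

```text
t: 18.88
ee_pos: [532.5, -45.8, 121.9]
orientation: [3.141, 0.057, 0.004]
ft_force: [-4.5, -1.4, 22.0]
width: 21.7
```

```bash
python3 -c "
import h
from h import *
h.RLO=186
S=ctrl.get_image('side');gap(S);go([534.5,-45.3,139],.036)"
```

```text
GAP open 3.78 cock -0.0047 left 3.55 right 4.02 n 38 near75 3.40 fit75 3.43
now [532.46 -45.84 121.65] yaw 0.0362 tilt [ 0.0024 -0.0005] F [-2.28 -0.41 18.41] w 22.0 t 18.925
shift [ 0.014  -0.0031 -0.1156] turn [ 0.0006 -0.0023  0.0002]
```

>>> move_arm([
  [[-0.001,0,0.008],[0,0,0]],
  [[-0.002,0,0.016],[0,0,0]],
  [[-0.004,0,0.024],[0,0,0]],
  [[-0.005,0,0.032],[0,0,0]],
  [[-0.006,0,0.04],[0,0,0]],
])

```text
t: 19.55
ee_pos: [531.6, -45.9, 115.8]
orientation: [3.14, 0.057, 0.004]
ft_force: [-4.1, -1.6, 22.1]
width: 22.0
```

```bash
python3 -c "
import h
from h import *
h.RLO=186
S=shot('side','s19.png',(280,160,380,260),6);gap(S);go([534.5,-45.3,139],.036)"
```

```text
GAP open 4.84 cock -0.0203 left 3.83 right 5.86 n 36 near75 3.48 fit75 3.32
now [531.59 -45.91 115.67] yaw 0.0361 tilt [ 0.0025 -0.0006] F [-2.65 -0.94 18.22] w 21.9 t 19.6
shift [ 0.0199 -0.0032 -0.1555] turn [ 0.0006 -0.0024  0.0001]
```

View pics/s19.png

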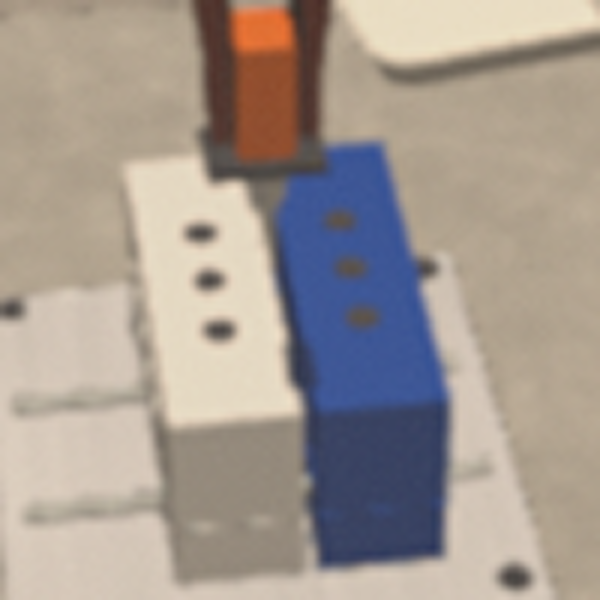

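>>> move_arm([
  [[-0.001,0,0.007],[0,0,0]],
  [[-0.002,0,0.014],[0,0,0]],
  [[-0.003,0,0.02],[0,0,0]],
  [[-0.004,0,0.025],[0,0,0]],
  [[-0.004,0,0.025],[0,0,0]],
])

```text
t: 20.23
ee_pos: [530.9, -45.9, 111.8]
orientation: [3.14, 0.057, 0.004]
ft_force: [-3.0, -1.1, 18.5]
width: 21.8
```

```bash
python3 -c "
import h
from h import *
h.RLO=186
S=ctrl.get_image('side');gap(S);go([534.5,-45.3,139],.036)"
```

```text
GAP open 5.87 cock -0.0281 left 4.47 right 7.28 n 37 near75 3.99 fit75 3.76
now [530.96 -45.95 111.86] yaw 0.0361 tilt [ 0.0024 -0.0006] F [-2.85 -0.91 19.15] w 21.9 t 20.275
shift [ 0.0242 -0.0034 -0.1809] turn [ 0.0006 -0.0022  0.0001]
```

>>> move_arm([
  [[0,0,-0.02],[0,0,0]],
  [[0.001,0,-0.1],[0,0,0]],
  [[0.002,0,-0.2],[0,0,0]],
  [[0.002,0,-0.3],[0,0,0]],
  [[0.002,0,-0.4],[0,0,0]],
])

```text
t: 20.9
ee_pos: [529.9, -45.6, 170.9]
orientation: [-3.141, -0.057, 0.001]
ft_force: [0.2, 0.3, -1.7]
width: 21.9
```

```bash
python3 -c "
import h
from h import *
h.RLO=186
S=shot('side','s20.png',(280,160,380,260),6);gap(S);go([528.5,54.5,172],.036)"
```

```text
GAP open 5.93 cock -0.0284 left 4.51 right 7.35 n 36 near75 4.02 fit75 3.80
now [531.17 -45.74 172.78] yaw 0.0361 tilt [ 0.0027 -0.0003] F [ 0.57 -0.56 -0.1 ] w 22.4 t 20.95
shift [ 0.0063 -0.6684  0.005 ] turn [ 0.0004 -0.0025  0.0001]
```

View pics/s20.png

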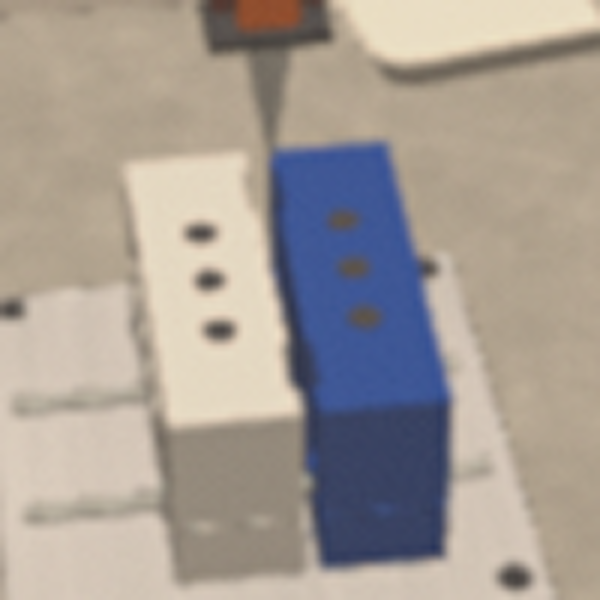

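>>> move_arm([
  [[0.003,-0.12,0],[0,0,0]],
  [[0.005,-0.3,0],[0,0,0]],
  [[0.008,-0.48,0],[0,0,0]],
  [[0.01,-0.62,0],[0,0,0]],
  [[0.01,-0.668,0],[0,0,0]],
])

```text
t: 21.58
ee_pos: [527.4, 56.3, 169.3]
orientation: [-3.141, -0.06, 0.002]
ft_force: [-0.4, 0.2, -1.2]
width: 21.8
```

>>> move_arm([
  [[0,0,0.02],[0,0,0]],
  [[0,0,0.06],[0,0,0]],
  [[0,0,0.1],[0,0,0]],
  [[0,0,0.14],[0,0,0]],
  [[0,0,0.16],[0,0,0]],
])

```text
t: 22.2
ee_pos: [527.9, 54.3, 145.3]
orientation: [3.141, 0.056, -0.001]
ft_force: [0.6, 0.1, -1.3]
width: 22.1
```

```bash
python3 -c "
from h import *
S=shot('side','s21.png',(280,160,380,260),6);gap(S);go([529,54.5,140],.036)"
```

```text
GAP open 6.09 cock -0.0338 left 4.40 right 7.78 n 17 near75 4.01 fit75 3.56
now [527.78  54.35 145.09] yaw 0.0357 tilt [-0.001  -0.0001] F [ 0.19  0.59 -1.88] w 21.8 t 22.25
shift [ 0.0082 -0.0007  0.0339] turn [ 0.0001  0.001  -0.0002]
```

View pics/s21.png

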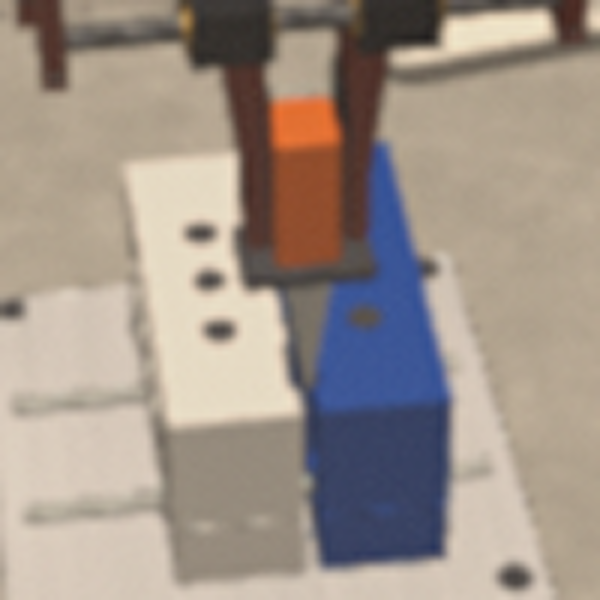

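>>> move_arm([
  [[0.004,0,0.01],[0,0,0]],
  [[0.007,0,0.03],[0,0,0]],
  [[0.007,0,0.06],[0,0,0]],
  [[0.007,0,0.09],[0,0,0]],
  [[0.006,0,0.12],[0,0,0]],
])

```text
t: 22.88
ee_pos: [529.0, 54.6, 127.5]
orientation: [3.141, 0.057, -0.0]
ft_force: [0.2, -0.3, -2.8]
width: 22.0
```

```bash
python3 -c "
from h import *
S=ctrl.get_image('side');gap(S);go([529,54.5,140],.036)"
```

```text
GAP open 6.09 cock -0.0337 left 4.41 right 7.78 n 17 near75 3.99 fit75 3.56
now [528.72  54.61 127.04] yaw 0.0361 tilt [-0.0007 -0.0001] F [ 0.52 -0.1  -1.49] w 21.8 t 22.925
shift [ 0.0018  0.0008 -0.0864] turn [0.     0.0007 0.0001]
```

>>> move_arm([
  [[-0.001,0,0.009],[0,0,0]],
  [[-0.002,0,0.018],[0,0,0]],
  [[-0.003,0,0.027],[0,0,0]],
  [[-0.005,0,0.036],[0,0,0]],
  [[-0.006,0,0.045],[0,0,0]],
])

```text
t: 23.55
ee_pos: [528.8, 54.7, 121.7]
orientation: [-3.141, -0.057, -0.002]
ft_force: [0.4, 0.5, 6.9]
width: 21.9
```

```bash
python3 -c "
from h import *
S=ctrl.get_image('side');gap(S);go([529,54.5,140],.036)"
```

```text
GAP open 6.11 cock -0.0341 left 4.40 right 7.82 n 17 near75 3.95 fit75 3.55
now [528.84  54.64 121.6 ] yaw 0.0361 tilt [0.0016 0.0001] F [0.99 0.24 3.68] w 21.8 t 23.6
shift [ 0.0012  0.001  -0.1226] turn [-0.0001 -0.0015  0.0001]
```

>>> move_arm([
  [[-0.001,0,0.008],[0,0,0]],
  [[-0.002,0,0.016],[0,0,0]],
  [[-0.003,0,0.024],[0,0,0]],
  [[-0.005,0,0.032],[0,0,0]],
  [[-0.006,0,0.04],[0,0,0]],
])

```text
t: 24.22
ee_pos: [528.3, 54.7, 117.1]
orientation: [-3.141, -0.057, -0.004]
ft_force: [-2.8, -0.7, 20.1]
width: 21.8
```

```bash
python3 -c "
from h import *
S=ctrl.get_image('side');gap(S);go([529,54.5,140],.036)"
```

```text
GAP open 6.07 cock -0.0213 left 5.00 right 7.14 n 17 near75 4.48 fit75 4.47
now [528.24  54.69 116.91] yaw 0.0361 tilt [0.0023 0.0003] F [-2.25  0.42 17.8 ] w 21.9 t 24.275
shift [ 0.0054  0.0014 -0.1539] turn [-0.0002 -0.0022  0.0001]
```

>>> move_arm([
  [[-0.001,0,0.007],[0,0,0]],
  [[-0.003,0,0.014],[0,0,0]],
  [[-0.004,0,0.02],[0,0,0]],
  [[-0.005,0,0.026],[0,0,0]],
  [[-0.005,0,0.03],[0,0,0]],
])

```text
t: 24.9
ee_pos: [527.6, 54.7, 112.7]
orientation: [-3.141, -0.057, -0.004]
ft_force: [-2.9, 0.9, 20.3]
width: 21.6
```

```bash
python3 -c "
from h import *
S=ctrl.get_image('side');gap(S);go([529,54.5,140],.036)"
```

```text
GAP open 6.52 cock -0.0021 left 6.41 right 6.63 n 17 near75 6.04 fit75 6.36
now [527.57  54.73 112.58] yaw 0.0362 tilt [0.0025 0.0003] F [-2.84  1.16 17.54] w 22.0 t 24.95
shift [ 0.0099  0.0018 -0.1828] turn [-0.0002 -0.0024  0.0002]
```

>>> move_arm([
  [[-0.001,0,0.006],[0,0,0]],
  [[-0.002,0,0.012],[0,0,0]],
  [[-0.003,0,0.018],[0,0,0]],
  [[-0.004,0,0.022],[0,0,0]],
  [[-0.004,0,0.022],[0,0,0]],
])

```text
t: 25.58
ee_pos: [527.0, 54.7, 109.3]
orientation: [-3.141, -0.057, -0.004]
ft_force: [-3.1, 0.3, 17.6]
width: 21.9
```

```bash
python3 -c "
from h import *
S=shot('side','s22.png',(280,160,380,260),6);gap(S);go([529,54.5,140],.036)"
```

```text
GAP open 7.57 cock -0.0017 left 7.48 right 7.66 n 17 near75 7.60 fit75 7.44
now [527.04  54.7  109.27] yaw 0.0361 tilt [0.0026 0.0003] F [-2.79 -0.18 18.96] w 21.7 t 25.625
shift [ 0.0135  0.0018 -0.2048] turn [-0.0002 -0.0025  0.0001]
```

View pics/s22.png

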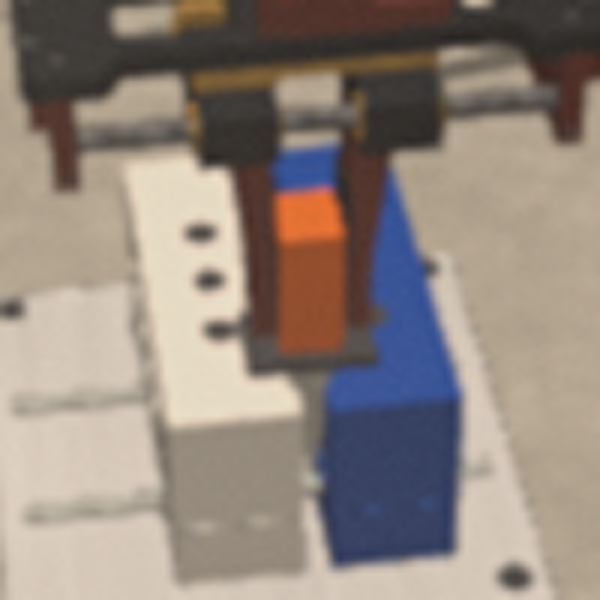

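>>> move_arm([
  [[0,0,-0.02],[0,0,0]],
  [[0.001,0,-0.12],[0,0,0]],
  [[0.002,0,-0.3],[0,0,0]],
  [[0.002,0,-0.5],[0,0,0]],
  [[0.002,0,-0.7],[0,0,0]],
])

```text
t: 26.25
ee_pos: [524.8, 54.5, 212.6]
orientation: [3.141, 0.057, -0.005]
ft_force: [0.2, 0.4, -1.8]
width: 22.1
```

```bash
python3 -c "
import h
from h import *
S=shot('side','s23.png',(280,160,380,260),6);gap(S)
h.RLO=186;gap(S)
shot('top','t23.png',(280,200,430,320),5)
go([536.5,215.5,188],.18)"
```

```text
GAP open 7.64 cock -0.0024 left 7.51 right 7.76 n 17 near75 7.52 fit75 7.45
GAP open 7.49 cock 0.0024 left 7.60 right 7.37 n 37 near75 7.52 fit75 7.66
now [527.21  54.65 214.82] yaw 0.0361 tilt [0.0037 0.0004] F [ 0.15  0.11 -2.29] w 22.2 t 26.35
shift [ 0.0999 -1.0694  0.1794] turn [ 0.     -0.0035 -0.1374]
```

View pics/s23.png

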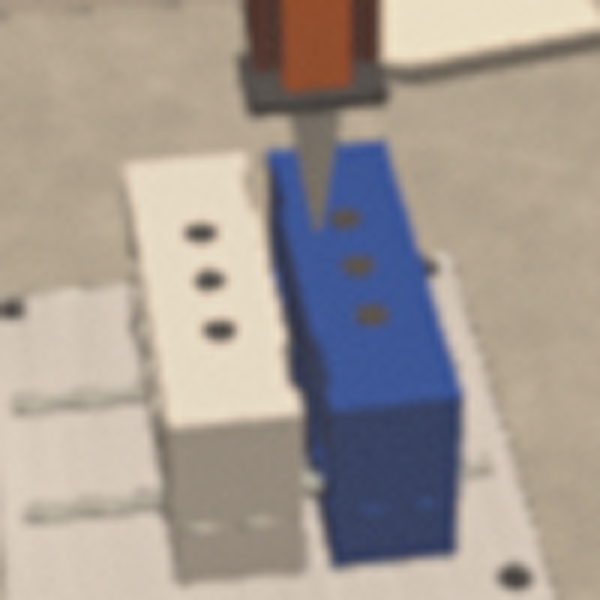

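View pics/t23.png

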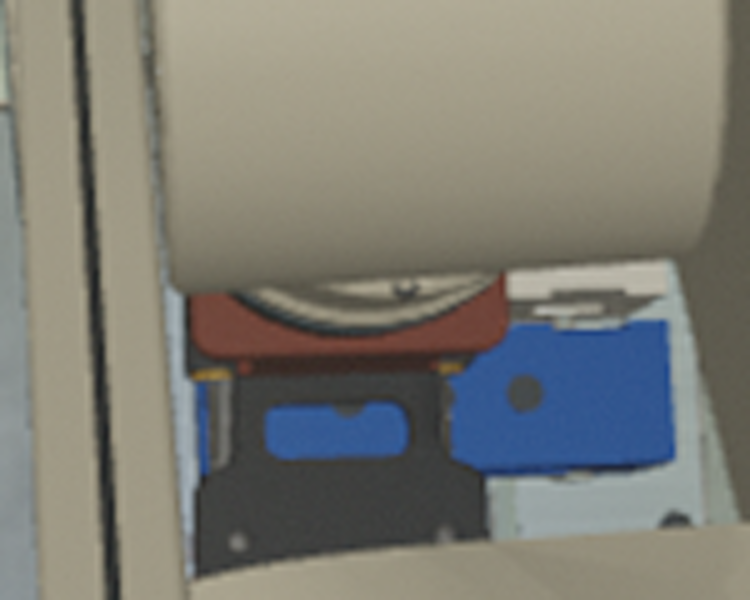

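The gap is even: about 7.5 mm at both ends, cock about 0, and the gap held when the wedge came out. Returning to the rest.

>>> move_arm([
  [[0.01,-0.15,0.0],[0,0,-0.03]],
  [[0.03,-0.4,0.0],[0,0,-0.06]],
  [[0.06,-0.65,0.0],[0,0,-0.1]],
  [[0.09,-0.87,0.0],[0,0,-0.137]],
  [[0.1,-1.0,0.0],[0,0,-0.137]],
])

```text
t: 26.98
ee_pos: [534.7, 206.0, 210.7]
orientation: [3.128, 0.283, -0.004]
ft_force: [0.4, -0.1, -2.5]
width: 21.5
```

>>> move_arm([
  [[0,-0.04,0.1],[0,0,0]],
  [[0,-0.07,0.2],[0,0,0]],
  [[0,-0.07,0.3],[0,0,0]],
  [[0,-0.07,0.4],[0,0,0]],
  [[0,-0.07,0.45],[0,0,0]],
])

```text
t: 27.6
ee_pos: [533.4, 214.6, 143.4]
orientation: [3.129, 0.28, -0.003]
ft_force: [0.4, 0.7, -1.3]
width: 22.4
```

```bash
python3 -c "
from h import *
ctrl.get_image('top');go([536.5,215.5,140],.18)
S=shot('side','s24.png',(290,220,380,320),6)
go([536.5,215.5,125],.18)"
```

```text
now [533.2  214.58 142.99] yaw 0.1789 tilt [-0.0021 -0.0008] F [-1.18 -0.6  -0.97] w 21.9 t 27.65
shift [ 0.0228 -0.0021  0.0199] turn [ 0.0004  0.0021 -0.001 ]
now [533.46 214.79 143.79] yaw 0.1791 tilt [-0.0016 -0.0006] F [ 0.3  -0.44 -1.4 ] w 21.9 t 27.7
shift [ 0.021  -0.0011  0.1252] turn [ 0.0003  0.0016 -0.0009]
```

View pics/s24.png

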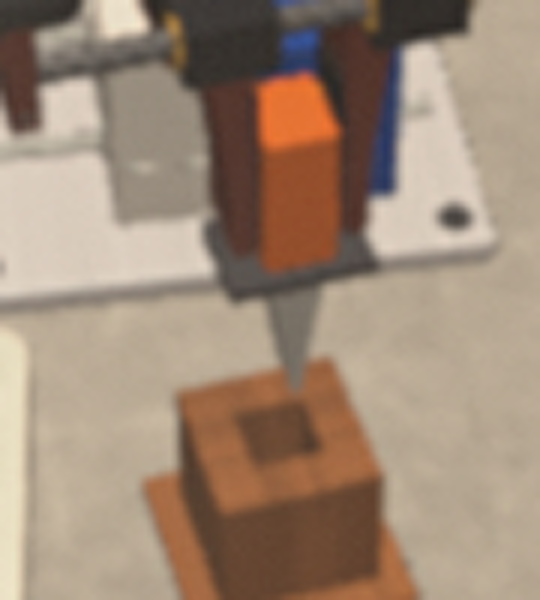

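>>> move_arm([
  [[0.01,-0.001,0],[0,0,-0.001]],
  [[0.019,-0.001,0.02],[0,0,-0.001]],
  [[0.019,-0.001,0.06],[0,0,-0.001]],
  [[0.019,-0.001,0.1],[0,0,-0.001]],
  [[0.019,-0.001,0.13],[0,0,-0.001]],
])

```text
t: 28.32
ee_pos: [536.4, 215.9, 124.8]
orientation: [3.129, 0.283, -0.001]
ft_force: [0.6, 0.3, -1.8]
width: 21.7
```

```bash
python3 -c "
from h import *
S=shot('side','s25.png',(290,220,380,320),6)
ctrl.get_image('side')
go([536.5,215.5,68.5],.18)"
```

```text
now [536.17 215.8  124.56] yaw 0.1807 tilt [-0.0012 -0.0005] F [-0.04  0.59 -1.02] w 21.8 t 28.425
shift [0.0023 0.0023 0.3737] turn [0.0002 0.0012 0.0007]
```

View pics/s25.png

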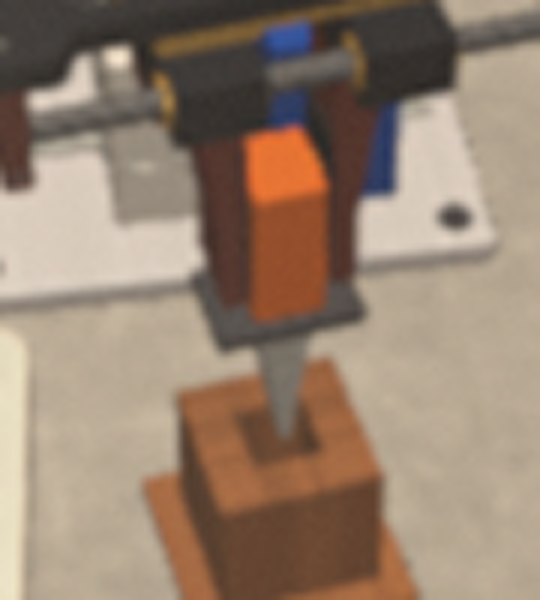

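The tip is centred on the well at crop (285,437). Lowering.

>>> move_arm([
  [[0.001,0.001,0.06],[0,0,0]],
  [[0.001,0.001,0.12],[0,0,0]],
  [[0.001,0.001,0.18],[0,0,0]],
  [[0.001,0.001,0.24],[0,0,0]],
  [[0.001,0.001,0.28],[0,0,0]],
])

```text
t: 29.05
ee_pos: [536.6, 215.7, 82.5]
orientation: [3.129, 0.283, -0.001]
ft_force: [-0.2, -0.9, -1.8]
width: 21.6
```

```bash
python3 -c "
from h import *
ctrl.get_image('side')
go([536.5,215.5,68.5],.18)"
```

```text
now [536.28 215.62  82.01] yaw 0.1806 tilt [-0.0014 -0.0005] F [-0.17 -0.41 -2.7 ] w 21.9 t 29.1
shift [0.0014 0.001  0.09  ] turn [0.0002 0.0014 0.0006]
```

>>> move_arm([
  [[0.001,0.001,0.03],[0,0,0]],
  [[0.001,0.001,0.06],[0,0,0]],
  [[0.001,0.001,0.08],[0,0,0]],
  [[0.001,0.001,0.09],[0,0,0]],
  [[0.001,0.001,0.09],[0,0,0]],
])

```text
t: 29.72
ee_pos: [537.0, 215.7, 69.8]
orientation: [-3.129, -0.283, -0.0]
ft_force: [-0.2, 0.7, -2.0]
width: 21.9
```

```bash
python3 -c "
from h import *
shot('side','s26.png',(290,220,380,320),6)
go([536.5,215.5,68.5],.18)"
```

```text
now [537.05 215.74  69.88] yaw 0.1806 tilt [0.0001 0.0001] F [-0.11  0.1  -1.84] w 22.1 t 29.775
shift [-0.0039  0.0009  0.0092] turn [-0.     -0.0001  0.0006]
```

View pics/s26.png

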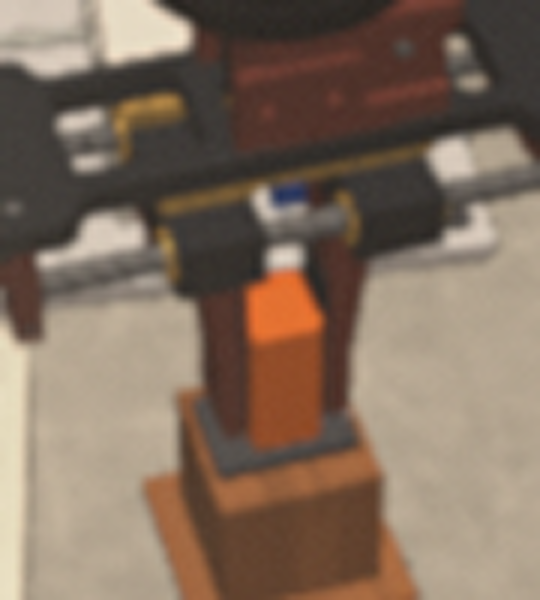

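Almost down. I'll take the last 2 mm until the weight is carried.

>>> move_arm([
  [[-0.002,0,0.006],[0,0,0]],
  [[-0.003,0,0.01],[0,0,0]],
  [[-0.003,0,0.012],[0,0,0]],
  [[-0.003,0,0.012],[0,0,0]],
  [[-0.003,0,0.012],[0,0,0]],
])

```text
t: 30.4
ee_pos: [536.5, 215.6, 68.2]
orientation: [-3.129, -0.283, -0.0]
ft_force: [-0.4, 0.2, 1.4]
width: 21.7
```

```bash
python3 -c "
from h import *
go([536.5,215.5,68.5],.18)"
```

```text
now [536.55 215.64  68.19] yaw 0.1806 tilt [0. 0.] F [-0.43  0.21  1.36] w 21.7 t 30.4
shift [-0.0005  0.0009 -0.0021] turn [-0.     -0.      0.0006]
```

>>> move_arm([
  [[0,0,0],[0,0,0]],
  [[0,0,0],[0,0,0]],
  [[0,0,0],[0,0,0]],
  [[0,0,0],[0,0,0]],
  [[0,0,0],[0,0,0]],
], gripper=0.8)

```text
t: 31.02
ee_pos: [536.6, 215.6, 68.0]
orientation: [-3.129, -0.283, -0.0]
ft_force: [-0.7, 0.5, -0.2]
width: 68.2
```

>>> move_arm([
  [[0,0,0],[0,0,0]],
  [[0,0,-0.05],[0,0,0]],
  [[0,0,-0.2],[0,0,0]],
  [[0,0,-0.4],[0,0,0]],
  [[0,0,-0.6],[0,0,0]],
])

```text
t: 31.65
ee_pos: [536.5, 215.6, 159.3]
orientation: [-3.129, -0.283, -0.0]
ft_force: [-0.0, -0.4, -0.8]
width: 70.1
```

>>> move_arm([
  [[0,-0.2,-0.1],[0,0,0]],
  [[0,-0.4,-0.2],[0,0,0]],
  [[0,-0.6,-0.2],[0,0,0]],
  [[0,-0.8,-0.2],[0,0,0]],
  [[0,-1.0,-0.2],[0,0,0]],
])

```text
t: 32.28
ee_pos: [509.4, 364.2, 188.7]
orientation: [-3.129, -0.283, -0.001]
ft_force: [-0.5, 0.0, 0.2]
width: 70.2
```

>>> move_arm([
  [[0,0,0],[0,0,0]],
  [[0,0,0],[0,0,0]],
  [[0,0,0],[0,0,0]],
  [[0,0,0],[0,0,0]],
  [[0,0,0],[0,0,0]],
])

```text
t: 32.9
ee_pos: [509.8, 362.7, 188.1]
orientation: [3.129, 0.282, 0.0]
ft_force: [0.7, 0.1, -0.0]
width: 70.5
```

```bash
python3 -c "
import h
from h import *
S=shot('side','s27.png');h.RLO=186
gap(S)
T=shot('top','t27.png',(200,190,430,330),3)
for c in('side','top'):
  for n in('wedge_grip','rest_top'): print(c,n,[(round(r['p'],2),np.round(r['location'],1).tolist()) for r in ctrl.pinpoint(c,n)[:1]])
go([536.5,215.5,68.5],.18)"
```

```text
GAP open -4.89 cock -0.0532 left -7.55 right -2.23 n 11 near75 -1.36 fit75 -8.88
side wedge_grip [(0.53, [536.4, 215.3, 85.7])]
side rest_top [(0.77, [539.2, 213.9, 55.0])]
top wedge_grip [(0.86, [532.7, 215.7, 86.7])]
top rest_top [(0.72, [533.4, 216.5, 47.0])]
now [509.65 363.14 188.  ] yaw 0.1805 tilt [-0. -0.] F [ 0.19 -0.12  0.79] w 70.3 t 33.2
shift [-6.0000e-04  1.0004e+00  7.9670e-01] turn [0.     0.     0.0005]
```

View pics/s27.png

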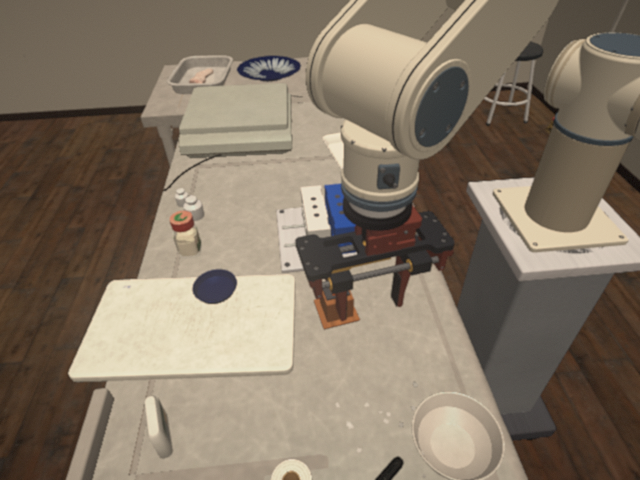

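View pics/t27.png

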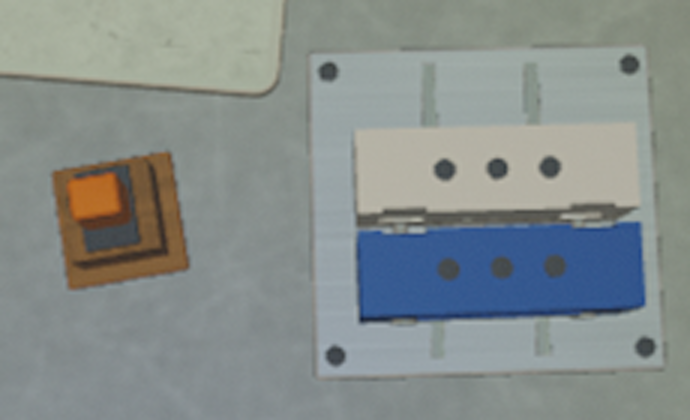

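Top view: the wedge stands in its rest at crop (97,200). The distance between the dowel-hole rows has grown by about 14 to 14.5 crop px at all three positions, which is about 7.5 mm and even. Handing in.

```bash
python3 -c "
from h import *
print(ctrl.close_job())"
```

```text
the job is handed in; nothing more can be done
None
```

The blue half now stands about 7.5 mm off the white half, evenly along the seam. The wedge is back upright in its rest, released, with the arm clear of everything. I handed the job in at about 33 s of the 72 s allowed; it reported no verdict.

I wedged the left slot to about 4 mm, the right to about 7.3 mm, then the left to about 7.5 mm.

**Gap:** After the wedge came out, the side camera gave 7.5 to 7.6 mm at the middle with askew about 0.002 rad. Judging by eye from the top camera after the arm moved away, the dowel-hole spacing agreed: about 7.5 mm at all three pairs.

**Forces:** The wrist force I read while pressing peaked at about 22 N. I could not read the wedge–mould contact force itself.

**Wedge:** It went back to the height it was gripped at, and the release reading was normal. The top view shows it standing in the rest.

**Checks that disagreed or failed:**
- **Slot depth:** The blade had to go several millimetres deeper than its taper predicts, so I went by the measured gap rather than the depth.
- **Fit across the seam:** With the fingers in view, the fitted askew value could not be trusted. I relied on the clear views.
- **Last side reading:** The final side-camera gauge, with the arm back over the rest side, was blocked by the arm and is meaningless.
- **Handle position:** The trained networks differed by about 4 mm between the two cameras.

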